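# Couple and load the freight train

## Task

Push both flat wagons up against the locomotive so that their drawbar eyes line up in its forks, then fetch the two headed pins from the bottom of the deep blue container - it is narrow, so go in with the fingers closed, open them only down beside a pin, and do not ram the container - and push one pin fully home in each coupling. Only when both couplings are pinned, load every wooden crate onto the wagons, each standing flat on a deck inside the rims, not stacked, and leave everything else on the table alone.

Things in the scene. Friction and masses are not known exactly. Their poses are not given: they have to be found in the camera images.
- track: Fixed beech track bed, 70 mm wide, 620 mm long, 6 mm thick. Origin: centre of its underside, under the middle of the locomotive. y axis along the train, x across it. The locomotive is fixed in the middle; a flat wagon runs on either side of it: wagon_a on the +y side, wagon_b on the -y side.
- loco: Chrome-finish aluminium locomotive fixed on the track, 56 mm wide, 110 mm long, 75 mm tall; origin and axes as the track's. At each end a fork of two horizontal steel plates sticks out (36 mm wide, 6 mm thick, tops at 24 and 42 mm above the table); the wagon's drawbar eye, an 8 mm plate, slides between them.
- wagon_a (a joint): Travel of the wagon on the +y side along the track, in m: 0 = hard up against the locomotive, where the hole of its drawbar eye lines up with the fork holes (end stop); grows up to 0.05 as it stands farther away in track +y. It stays where it is left; about 2 N moves it.
- board_a (a point): Middle of the top edge, on the outer face (facing track +y), of wagon_a's end board, which is 60 mm wide, 8 mm thick and stands from 22 to 62 mm above the table, across the track at the wagon's outer end. Push on its outer face in track -y to move the wagon to the locomotive. Axes as the track's.
- deck_a (a point): Centre of wagon_a's free deck surface (22 mm above the table), 56 mm across (x) by 108 mm along the train (y) between 4 mm high, 4 mm wide rims at the two sides and the inner end and the end board at the outer end. Axes as the track's; it moves with the wagon.
- hole_a (a point): Centre of the coupling hole at the top face of the upper fork plate (42 mm above the table) on wagon_a's side. The holes are 16 mm square (19 mm along the train in the eye), chamfered, and go down through plate, eye and plate. 30 mm from here to the locomotive's body and to the coupled wagon's deck. z axis up.
- wagon_b (a joint): Travel of the wagon on the -y side along the track, in m: 0 = hard up against the locomotive, where the hole of its drawbar eye lines up with the fork holes (end stop); grows up to 0.05 as it stands farther away in track -y. It stays where it is left; about 2 N moves it.
- board_b (a point): Middle of the top edge, on the outer face (facing track -y), of wagon_b's end board, which is 60 mm wide, 8 mm thick and stands from 22 to 62 mm above the table, across the track at the wagon's outer end. Push on its outer face in track +y to move the wagon to the locomotive. Axes as the track's.
- deck_b (a point): Centre of wagon_b's free deck surface (22 mm above the table), 56 mm across (x) by 108 mm along the train (y) between 4 mm high, 4 mm wide rims at the two sides and the inner end and the end board at the outer end. Axes as the track's; it moves with the wagon.
- hole_b (a point): Centre of the coupling hole at the top face of the upper fork plate (42 mm above the table) on wagon_b's side. The holes are 16 mm square (19 mm along the train in the eye), chamfered, and go down through plate, eye and plate. 30 mm from here to the locomotive's body and to the coupled wagon's deck. z axis up.
- can: Deep blue container, fixed, open at the top: 88 (x) by 104 mm (y) outside, 4 mm walls, rim 88 mm above the table. Origin: centre of its underside. An insert in it, top 38 mm above the table, has 16 mm square pockets 17 mm either way along its x axis, each with an upright pin, head resting on the insert. Room for fingers on the +y and -y sides of a head, not between heads; too narrow for an open gripper.
- pin1_head (a point): Steel coupling pin, 60 g, upright at the start: cylindrical head 22 mm across, 34 mm tall, below it a shank 12 mm across, 32 mm long with a tapered foot. This point is the head's centre, 17 mm above its underside; z axis along the pin, up. Both pins are alike; the head's top starts 16 mm below the container's rim.
- pin2_head (a point): Steel coupling pin, 60 g, upright at the start: cylindrical head 22 mm across, 34 mm tall, below it a shank 12 mm across, 32 mm long with a tapered foot. This point is the head's centre, 17 mm above its underside; z axis along the pin, up. Both pins are alike; the head's top starts 16 mm below the container's rim.
- crate1_c (a point): Solid beech crate, 46 mm (x) x 36 mm (y) x 40 mm tall (z), about 70 g; this point is its centre. Two or three crates are present.
- crate2_c (a point): Solid beech crate, 46 mm (x) x 36 mm (y) x 40 mm tall (z), about 70 g; this point is its centre. Two or three crates are present.
- crate3_c (a point): Solid beech crate, 46 mm (x) x 36 mm (y) x 40 mm tall (z), about 70 g; this point is its centre. Two or three crates are present.
- tree1: Bystander, to be left alone: small turned wooden tree, 32 mm wide, 50 mm tall. Origin at the underside.
- tree2: Bystander, to be left alone: small turned wooden tree, 32 mm wide, 50 mm tall. Origin at the underside.
- buffer: Bystander, to be left alone: hard black silicone buffer block 50 x 60 x 45 mm. Origin at the underside.
- rail1: Bystander, to be left alone: loose beech track piece 150 x 40 x 12 mm, lower one of a stack of two. Origin at the underside.
- rail2: Bystander, to be left alone: loose beech track piece 150 x 40 x 12 mm, lying on rail1. Origin at the underside.
- rail3: Bystander, to be left alone: loose beech track piece 150 x 40 x 12 mm on the robot's side of the table. Origin at the underside.
- cup: Bystander, to be left alone: white mug, 72 mm wide, 75 mm tall. Origin at the underside.

How it is judged:
By the outcome, as a careful person would: the job done as asked, in the order asked, and still so for the second after the job is handed in, with the robot touching nothing.
Of crate1, crate2, crate3 only 2 to 3 are there at a start; the rules pass over those that are not, and their reading is None.
At some moment in a run one of crate1, crate2, crate3 may be knocked a few centimetres aside while the robot is not near it.
It also fails if it takes over 210 s, if anything falls off the work surface, if the arm or the gripper's body presses on something with over 40 N, if the wrist force passes 120 N, or if a joint passes its speed limit or range.

## Robot

A 6-joint arm with a two-finger parallel gripper is mounted at the origin on the work surface. World frame = base frame: x ahead of the robot, y to its left, z up, the work surface at z = 0. Lengths are in m, angles in rad, forces in N, time in s.
With the tool pointing down it reaches from about 0.25 to 0.775 m from the base axis. Payload 4 kg.
Tool frame: the origin (TCP) lies on the centre line of the jaws, within the pads' length; the fingertips stand 17 mm ahead of it and the grasp point (between the pads) lies 2 mm behind it; z points along the fingers, y is the line along which they close (so a half turn about z gives the same grasp; the last joint's range is limited). The gripper opens to 94 mm and grips with 3 to 60 N. Pads are 16 mm wide; open, the fingers measure 119 mm over their backs; the gripper's body (75 mm by 177 mm) begins 78 mm behind the grasp point.
Start: joints at [1.126, 0.087, 1.371, -0, 1.684, -0.103], TCP at [0.184, 0.518, 0.185] pointing down, gripper open.
Joint ranges: [-3.1, 3.1], [-0.76, 2.03], [0.27, 2.55], [-1.08, 4.22], [0.17, 2.65], [-2.57, 2.57]. Speed limits (rad/s): [2.79, 2.79, 3.14, 3.14, 3.14, 3.14].

## Interface

Orientations are given as [roll, pitch, yaw] about the fixed x, y, z axes, in that order (R = Rz(yaw) Ry(pitch) Rx(roll)).
In Python, from bench import robot gives the robot as it stands.
- The arm moves only by the tool servo_tool, never from a script. Its argument "plan" is a list of rows, each a list of 7 numbers: the shift along the tool's x, y, z normalised to -1 to 1, where 1 is 0.1 m, then the turn, a rotation vector about the tool's x, y, z normalised to -1 to 1, where 1 is pi/2 rad, then the finger opening in mm, from 0 to 94. In form: [[x, y, z, ax, ay, az, gripper], ...]. A call has 1 to 12 rows; each row is the pose to reach, as a shift and turn from the pose commanded when the call began, along the tool's axes at that moment; what a row does not reach only later rows make up. A row lasts 1/12 s, in which the tool goes at most 41.7 mm and 7.16 degrees, less where a joint would pass 70% of its speed; a pose out of reach is approached as far as the arm can. A call with a number of a shift or a turn outside -1 to 1 is refused whole. A call with a gripper value outside its range is refused whole. The fingers move at their own pace and stop on an object; the grip force is fixed at half the most. Time passes only in rows, so rows that repeat a pose let the fingers close. It gives the time, the measured TCP pose, the force, the opening and the grip force at its end, in the units of the state.
- robot.get_obs(): the state, without advancing time (a new reading comes with each control period).
- robot.snapshot(name): name is "side" or "top"; returns the picture (480x640x3 uint8, red, green, blue); there is no depth.
- robot.camera_params(name): a dict with "camera_matrix" (3x3 intrinsics, pixels), "distortion" ([k1, k2, p1, p2, k3] as OpenCV has them; the pictures are not rectified), "rvec" (rotation vector, rad) and "tvec" (3), from world to camera coordinates, as OpenCV has them. Camera axes: x right, y down, z forward; pixel columns grow to the right and rows downward; lengths in m; the calibration is good to about 2 mm. A picture is of the moment at which its call begins. camera_params takes no time and is no camera call.
- robot.close_job(): hands the job in; it is judged then, once.
Trained networks look in the newest picture that a camera, given by its name, has taken for a name from the list of things; names that differ only in an ending like _2 or _b are one class to them, and where a whole thing is asked for, a point or a joint stands for the part that bears it (a point fixed in the world has none). Each returns a list of dicts, best first, with "conf" (0 to 1); they miss things now and then, are a little off and sometimes report something else, mostly with a low value. They report only what shows in the picture. A call takes as long as a camera call.
- robot.find_in(thing, camera): "extent" ([centre column, centre row, width, height] in pixels, round what is visible of it).
The state is a dict: "time": time; "joint_positions": joint angles; "qvel": joint speeds; "joint_torque": joint torques, N m; "tool_pos": TCP position; "ee_rot": TCP orientation; "wrist_force": force on the tool from outside, world axes, zero at the start; "wrist_torque": the same for the moment, N m; "width": finger opening in m; "finger_force": force on a finger pad.
Only numpy, scipy, OpenCV 4.12 (cv2) and the standard library are available. Lean on these libraries where they do the work, as an engineer would, in place of code of your own. Each camera call takes 0.05 s, during which the arm holds its last target. There are 200 camera calls.

## Working session

There is one attempt and no reset: what is moved stays moved. The work goes in short steps, Python scripts to look and compute and a tool call to move; the robot and the scene stay as the last step left them, time stands still between calls to the robot, and variables do not carry over. Pictures are saved under pics/ and viewed, at most 14 in all, crops included, and the job is handed in when it is done.

Besides the shell and the picture viewer there is one more tool, called after "Call:" as name(argument=value, ...) on one line, values as JSON. servo_tool: Moves the arm, as the interface text tells. Scaled input: -1 to 1 covers 0.1 m each way for a shift and pi/2 rad each way for a turn. Its arguments: {"type":"object","properties":{"plan":{"type":"array","items":{"type":"array","items":{"type":"number"}}}},"required":["plan"]}

```bash
mkdir -p pics; python3 - <<'E'
from bench import robot
import cv2,numpy as np
for c in("top","side"):
    im=robot.snapshot(c); cv2.imwrite(f"pics/{c}0.png",im[:,:,::-1])
    p=robot.camera_params(c); R=cv2.Rodrigues(np.array(p["rvec"]))[0]
    print(c,np.round(p["camera_matrix"],1).tolist(),np.round(p["distortion"],3),(-R.T@np.array(p["tvec"]).ravel()).round(3))
    for t in "track loco wagon_a board_a deck_a hole_a can pin1_head crate1_c tree1 buffer rail1 cup".split():
        print(t,[(round(d["conf"],2),np.round(d["extent"]).astype(int).tolist()) for d in robot.find_in(t,c)])
print(robot.get_obs())
E
```

```text
top [[544.8, 0.0, 315.5], [0.0, 544.8, 244.3], [0.0, 0.0, 1.0]] [-0.083  0.     0.     0.     0.   ] [ 0.381 -0.016  1.007]
track [(0.89, [328, 229, 325, 75])]
loco [(0.58, [330, 227, 111, 41])]
wagon_a [(0.8, [426, 244, 96, 44]), (0.73, [229, 215, 95, 52]), (0.33, [425, 393, 25, 83])]
board_a [(0.77, [426, 243, 94, 42]), (0.57, [228, 215, 90, 43]), (0.26, [392, 162, 39, 38]), (0.23, [317, 138, 45, 18])]
deck_a [(0.71, [423, 241, 99, 43]), (0.6, [230, 216, 91, 49])]
hole_a [(0.75, [328, 227, 111, 38]), (0.19, [427, 241, 98, 41])]
can [(0.57, [252, 311, 74, 66]), (0.17, [189, 370, 19, 18])]
pin1_head [(0.44, [250, 323, 10, 18])]
crate1_c [(0.64, [470, 323, 31, 29]), (0.61, [234, 170, 15, 19])]
tree1 [(0.67, [189, 372, 20, 18]), (0.49, [233, 169, 18, 19])]
buffer []
rail1 [(0.94, [300, 133, 81, 25]), (0.78, [425, 394, 26, 87]), (0.72, [430, 242, 90, 44]), (0.56, [316, 138, 47, 20]), (0.26, [253, 310, 73, 64])]
cup [(0.71, [151, 154, 59, 48])]
side [[520.4, 0.0, 314.0], [0.0, 520.4, 243.5], [0.0, 0.0, 1.0]] [-0.119  0.     0.     0.     0.   ] [0.157 0.421 0.709]
track [(0.58, [298, 248
[... 825 characters left out ...]
, 78, 55])]
{'time': 1.4, 'joint_positions': array([ 1.12591025e+00,  8.72027153e-02,  1.37065473e+00,  6.18350202e-06,
        1.68355834e+00, -1.03091376e-01]), 'qvel': array([ 0.00125413, -0.00077796, -0.000457  ,  0.00065592,  0.00240197,
        0.00035006]), 'joint_torque': array([ 1.61051025e-04, -3.40040195e+01, -3.02588224e+01,  7.18734297e-02,
        2.38731306e-02, -1.17453456e-05]), 'tool_pos': array([0.18436962, 0.51823561, 0.18452739]), 'ee_rot': array([3.14141609e+00, 1.20901662e-05, 2.79979865e+00]), 'wrist_force': array([-0.19211993,  0.36694755,  0.11419535]), 'wrist_torque': array([ 0.02165911,  0.02124228, -0.01014596]), 'finger_force': 0.0, 'width': 0.09379140804901533}
```

View pics/top0.png

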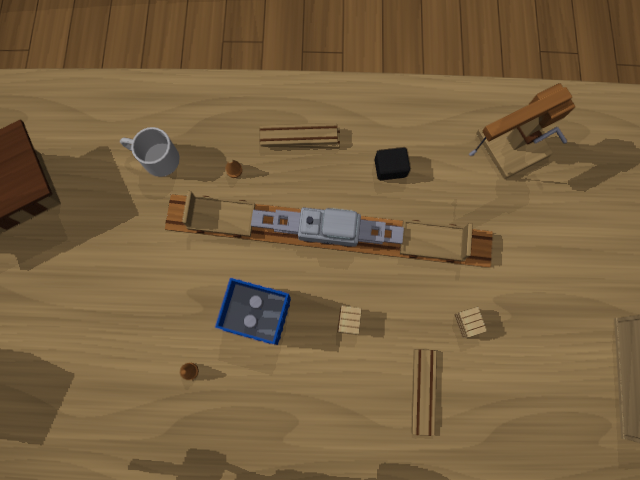

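View pics/side0.png

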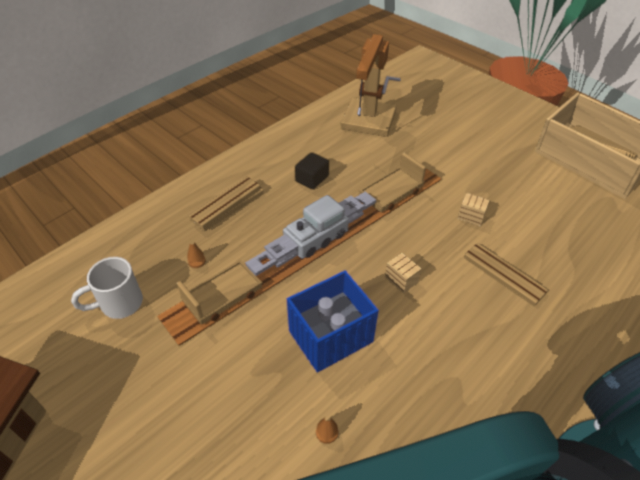

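The top view shows the train from (167,212) to (492,250), and wagon A (+y) on the left with its end board at 188. The can is at (253,311) with pin heads at (256,301) and (250,321). There are two crates, at (349,320) and (471,322), and rail3 is at (425,393). The side view agrees; I see no third crate.

```bash
cat > h.py <<'E'
from bench import robot
import cv2,numpy as np
P={c:robot.camera_params(c) for c in("top","side")}
for p in P.values():
    for k in p:p[k]=np.array(p[k],float)
    p["R"]=cv2.Rodrigues(p["rvec"])[0]; p["C"]=-p["R"].T@p["tvec"].ravel()
def proj(c,X):
    p=P[c]; return cv2.projectPoints(np.array(X,float).reshape(-1,1,3),p["rvec"],p["tvec"],p["camera_matrix"],p["distortion"])[0].reshape(-1,2)
def ray(c,uv):
    p=P[c]; n=cv2.undistortPoints(np.array(uv,float).reshape(1,1,2),p["camera_matrix"],p["distortion"]).ravel()
    return p["C"],p["R"].T@np.array([n[0],n[1],1])
def at(c,uv,z):
    C,d=ray(c,uv); return C+d*(z-C[2])/d[2]
def tri(a,b):
    C1,d1=ray("top",a);C2,d2=ray("side",b)
    s=np.linalg.lstsq(np.c_[d1,-d2],C2-C1,rcond=None)[0]
    p,q=C1+s[0]*d1,C2+s[1]*d2
    return (p+q)/2,np.linalg.norm(p-q)
def T(pose,pts):
    x,y,a=pose; c,s=np.cos(a),np.sin(a); pts=np.array(pts,float)
    return np.c_[x+c*pts[:,0]-s*pts[:,1],y+s*pts[:,0]+c*pts[:,1],pts[:,2]]
def rect(hx,hy,z,cx=0,cy=0): return [(cx+i*hx,cy+j*hy,z) for i,j in((-1,-1),(1,-1),(1,1),(-1,1))]
def crop(c,im,box,k,lines,pts=()):
    u0,v0,u1,v1=box; o=cv2.resize(im[v0:v1,u0:u1],None,fx=k,fy=k,interpolation=cv2.INTER_CUBIC)[:,:,::-1].copy()
    for L,col in lines: cv2.polylines(o,[np.round(((proj(c,L)+.5-[u0,v0])*k)*8).astype(int)],True,col,1,cv2.LINE_AA,3)
    return o
E
cat > m1.py <<'E'
from h import *
for n,uv,z in[("trL",(167,194),.006),("trL2",(166,229),.006),("trR",(494,233),.006),("trR2",(491,266),.006)]: print(n,at("top",uv,z).round(4))
print("pin far",tri((256,301),(326,304)),"pin near",tri((250,321),(338,320)))
print("crate L",tri((350,312),(403,262)),"crate R",tri((471,318),(475,202)))
for c in("top","side"):
    im=cv2.imread(f"pics/{c}0.png"); h=cv2.cvtColor(im,cv2.COLOR_BGR2HSV)
    m=cv2.inRange(h,(108,150,40),(125,255,255)); m=cv2.morphologyEx(m,cv2.MORPH_CLOSE,np.ones((7,7)))
    cn=max(cv2.findContours(m,0,2)[0],key=cv2.contourArea); print(c,cv2.approxPolyDP(cn,3,True).reshape(-1,2).tolist())
a=cv2.imread("pics/top0.png")[:,:,::-1]
t=crop("top",a,(160,180,500,275),2.35,[]);b=crop("top",a,(205,270,495,350),2.75,[])
o=np.zeros((t.shape[0]+b.shape[0],800,3),np.uint8);o[:t.shape[0],:t.shape[1]]=t;o[t.shape[0]:,:b.shape[1]]=b
cv2.imwrite("pics/z1.png",o); print(t.shape)
s=crop("side",cv2.imread("pics/side0.png")[:,:,::-1],(155,140,500,380),2.3,[]);cv2.imwrite("pics/z2.png",s)
E
python3 m1.py
```

```text
trL [0.6775 0.2755 0.006 ]
trL2 [0.6084 0.2716 0.006 ]
trR [ 0.6167 -0.3516  0.006 ]
trR2 [ 0.553  -0.3433  0.006 ]
pin far (array([0.46910112, 0.08603413, 0.06870632]), np.float64(0.003969129986661272)) pin near (array([0.43503351, 0.0949451 , 0.07070103]), np.float64(0.0025132741920372965))
crate L (array([ 0.45324169, -0.07934268,  0.04249429]), np.float64(0.0111193787918074)) crate R (array([ 0.44806393, -0.2943318 ,  0.04124484]), np.float64(0.009472295332593347))
top [[230, 278], [216, 327], [277, 344], [289, 305], [288, 294]]
side [[345, 272], [288, 298], [290, 330], [317, 370], [372, 339], [377, 310]]
(223, 799, 3)
```

```bash
ls pics
```

```text
side0.png
top0.png
z1.png
z2.png
```

View pics/z1.png

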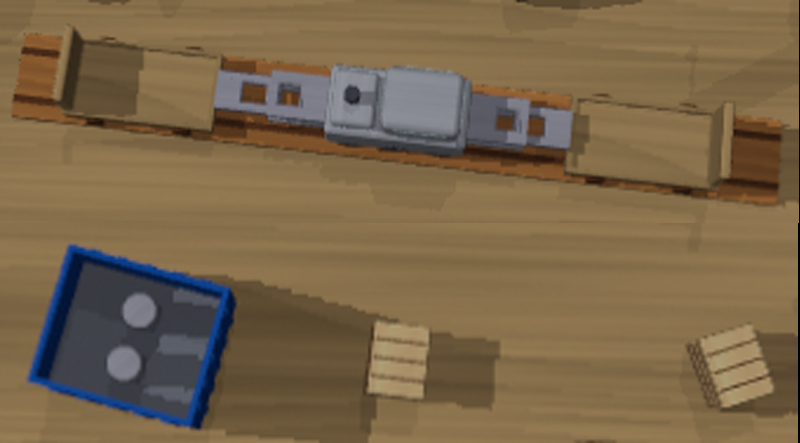

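View pics/z2.png

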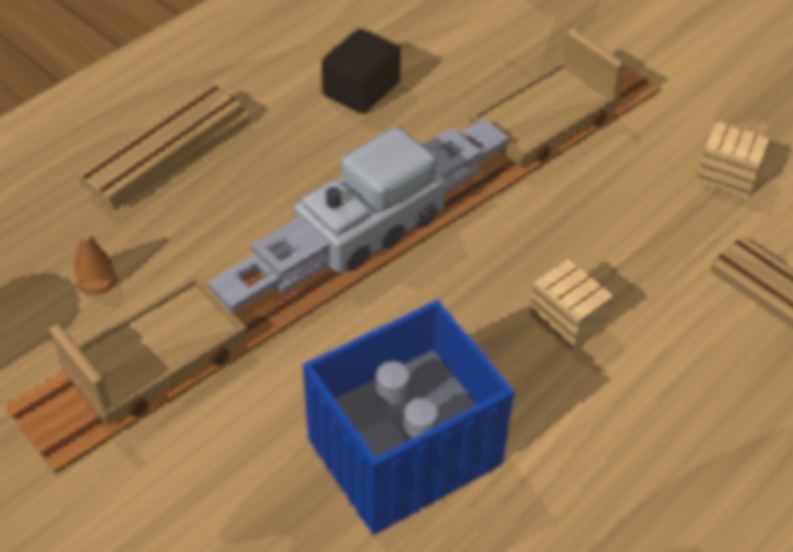

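```bash
cat > m2.py <<'E'
from h import *
from scipy.optimize import least_squares as LS
A=lambda x,y:("top",160+x/2.35-.3,180+y/2.35-.3)
B=lambda x,y:("top",205+x/2.75-.3,270+(y-223)/2.75-.3)
S=lambda x,y:("side",155+x/2.3-.3,140+y/2.3-.3)
def fit(name,obs,x0,model=T):
    f=lambda p:np.concatenate([proj(o[0],model(p,[m]))[0]-o[1:] for o,m in obs])
    r=LS(f,x0,loss="soft_l1"); print(name,r.x.round(4),"res",r.fun.reshape(-1,2).round(1).tolist()); return r.x
tr=fit("track",[(A(25,35),(.035,.31,.006)),(A(12,116),(-.035,.31,.006)),(A(781,120),(.035,-.31,.006)),(A(777,204),(-.035,-.31,.006)),
 (S(8,408),(.035,.31,.006)),(S(55,470),(-.035,.31,.006)),(S(660,88),(-.035,-.31,.006)),
 (A(289,94),(0,.085,.042)),(A(505,121),(0,-.085,.042)),(S(281,248),(0,.085,.042)),(S(447,152),(0,-.085,.042))],[.61,-.035,.1])
can=fit("can",[(B(70,246),(.044,.052,.088)),(B(31,380),(-.044,.052,.088)),(B(197,428),(-.044,-.052,.088)),(B(234,291),(.044,-.052,.088)),
 (S(304,367),(.044,.052,.088)),(S(437,302),(.044,-.052,.088)),(S(513,393),(-.044,-.052,.088)),(S(373,460),(-.044,.052,.088)),
 (B(139,310),(.017,0,.072)),(B(124,363),(-.017,0,.072)),(S(393,370),(.017,0,.072)),(S(421,408),(-.017,0,.072))],[.45,.09,-.2])
z3=lambda p,q:T(p[:3],q)+[0,0,p[3]]
k=[(.023,.018,0),(-.023,.018,0),(-.023,-.018,0),(.023,-.018,0)]
c1=fit("crateL",list(zip([B(375,321),B(367,392),B(425,399),B(430,326),S(532,292),S(572,318),S(611,295),S(570,262)],[k[0],k[1],k[2],k[3],k[0],k[1],k[2],k[3]])),[.45,-.08,0,.04],z3)
c2=fit("crateR",list(zip([B(698,346),B(719,408),B(775,388),B(754,324),S(769,137),S(722,122)],[k[0],k[1],k[2],k[3],k[2],k[3]])),[.45,-.29,.3,.04],z3)
for n,xy in(("pin+x",((139,310),(393,370))),("pin-x",((124,363),(421,408)))): print(n,tri(B(*xy[0])[1:],S(*xy[1])[1:]))
for n,p,q in(("holeA",(289,94),(281,248)),("holeB",(505,121),(447,152)),("eyeA",(254,93),(250,275)),):
    print(n,tri(A(*p)[1:],S(*q)[1:]))
np.savez("fit.npz",tr=tr,can=can,c1=c1,c2=c2)
print("holes",T(tr,[(0,.085,.042),(0,-.085,.042)]).round(4).tolist(),"pins",T(can,[(.017,0,.055),(-.017,0,.055)]).round(4).tolist())
G,Rd,Y=(0,255,0),(0,0,255),(0,255,255)
L=[(T(tr,rect(.035,.31,.006)),G),(T(tr,rect(.028,.055,.075)),G),(T(can,rect(.044,.052,.088)),Y),(T(can,rect(.04,.048,.038)),Y)]
for s in(1,-1):
  L+=[(T(tr,rect(.008,.008,.042,0,s*.085)),Rd)]
  for d in(.02,.03): L+=[(T(tr,[(-.03,s*(.115+.004+.108+.008+d),.062),(.03,s*(.115+.004+.108+.008+d),.062)]),Y if d==.02 else Rd)]
  L+=[(T(can,rect(.011,.011,.072,s*.017)),Rd)]
for c in(c1,c2):
  L+=[(T(c[:3],rect(.023,.018,z)),G) for z in(.04,0)]
t=crop("top",cv2.imread("pics/top0.png")[:,:,::-1],(160,180,500,350),2.35,L);cv2.imwrite("pics/z3.png",t)
s=crop("side",cv2.imread("pics/side0.png")[:,:,::-1],(155,140,500,380),2.3,L);cv2.imwrite("pics/z4.png",s)
E
python3 m2.py
```

```text
track [ 0.6139 -0.0374 -0.0896] res [[0.3, -0.0], [-0.4, 0.7], [0.7, 0.0], [0.6, 0.4], [-2.5, -0.6], [-1.5, 1.1], [-1.8, 0.3], [0.5, 0.8], [1.3, -0.2], [-0.3, 0.8], [0.6, -1.4]]
can [ 0.4525  0.0894 -0.2419] res [[0.9, -0.5], [-0.1, 0.9], [-1.0, 0.3], [-0.0, -0.7], [-1.2, -1.4], [-0.0, -1.4], [0.3, -0.8], [-0.1, 2.3], [1.5, 0.6], [1.4, 0.5], [-0.4, 1.6], [-0.3, 1.2]]
crateL [ 0.4452 -0.0773 -0.0896  0.0388] res [[0.2, 0.1], [0.4, 0.3], [-0.4, 0.1], [0.4, 0.6], [-0.8, -3.6], [1.7, 1.6], [-0.5, 0.6], [-2.5, -0.9]]
crateR [ 0.4446 -0.2947  0.3012  0.0433] res [[0.6, -1.8], [1.2, 0.8], [-0.1, 2.3], [-0.8, 0.6], [-0.5, 0.4], [-3.2, -0.8]]
pin+x (array([0.46834265, 0.08670943, 0.07846921]), np.float64(0.0021333659913916375))
pin-x (array([0.43559796, 0.09472908, 0.07728469]), np.float64(0.0018069269115073925))
holeA (array([0.62157167, 0.04752535, 0.04451461]), np.float64(0.0018161760677958356))
holeB (array([ 0.60607725, -0.12000186,  0.0400758 ]), np.float64(0.0003800987494500906))
eyeA (array([0.62464486, 0.07592442, 0.03433577]), np.float64(0.0008783908812356498))
holes [[0.6215, 0.0473, 0.042], [0.6063, -0.122, 0.042]] pins [[0.469, 0.0853, 0.055], [0.436, 0.0935, 0.055]]
```

View pics/z3.png

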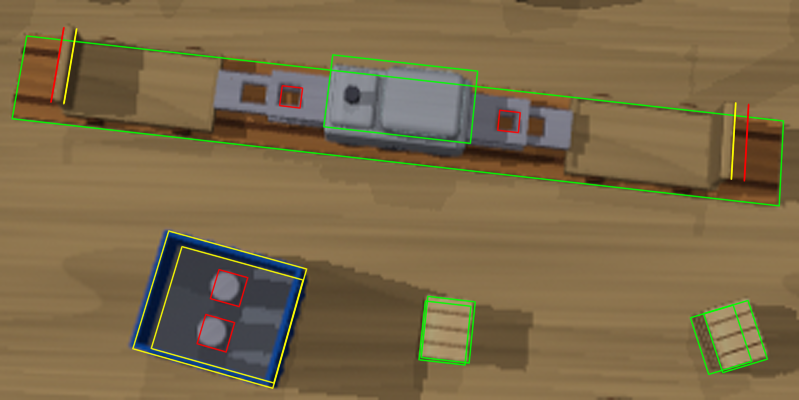

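View pics/z4.png

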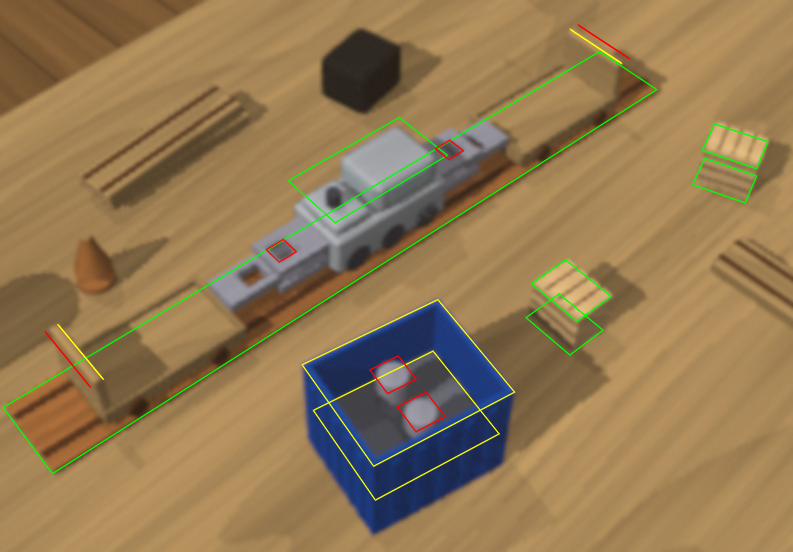

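The overlay fits the track, can, pins and crates to within about 2 mm, with heights close to those stated. Wagon A is about 26 mm out and wagon B about 23 mm. Next I need a helper to turn targets into tool shifts.

```bash
cat >> h.py <<'E'
F=dict(np.load("fit.npz"))
def tp(x,y,z): return T(F["tr"],[(x,y,z)])[0]
def R_of(th): # tool y azimuth th, pointing down
    return np.array([[-np.sin(th),np.cos(th),0],[np.cos(th),np.sin(th),0],[0,0,-1]])
def plan(targets,cur=None):
    """targets: (x,y,z,theta) world; prints shift (units) + az turn per call"""
    if cur is None:
        o=robot.get_obs(); cur=(*o["tool_pos"],o["ee_rot"][2]-np.pi/2)
    p,th=np.array(cur[:3]),cur[3]
    for t in targets:
        q=np.array(t[:3]); n=max(1,int(np.ceil(np.abs(R_of(th).T@(q-p)).max()/.0999)))
        dth=(t[3]-th+np.pi)%(2*np.pi)-np.pi
        for i in range(n):
            s=(R_of(th).T@((q-p)/n))/.1; a=-dth/(np.pi/2) if i==n-1 else 0
            print(np.round(s,3).tolist(),"az",round(a,3),"rows",int(np.ceil(max(np.linalg.norm(s)*100/41.7,abs(a)*90/7.16)))+1)
            p0=p; p=p+(q-p0)/n if False else p0+(q-p0)/(n-i) ; 
        th+=dth; p=q; print("-- at",np.round(t,4).tolist())
def st():
    o=robot.get_obs(); tt=F["tr"]; c,s=np.cos(tt[2]),np.sin(tt[2]); d=o["tool_pos"][:2]-tt[:2]
    print("t",round(o["time"],2),"pos",o["tool_pos"].round(4),"trk",np.round([c*d[0]+s*d[1],-s*d[0]+c*d[1]],4),"th",round(o["ee_rot"][2]-np.pi/2,4),"F",o["wrist_force"].round(1),"w",round(o["width"],4),"ff",round(o["finger_force"],1))
    return o
E
sed -i 's/s=(R_of(th).T@((q-p)\/n))/s=(R_of(th).T@((q-p)\/(n-i)))/; s/p0=p; p=p+.*/p=p+(q-p)\/(n-i)/' h.py
python3 - <<'E'
from h import *
print("mug",at("top",(155,152),.075),"tree",at("top",(233,169),.03))
th=np.pi/2+F["tr"][2]
a=tp(0,.292,.185);plan([(*a,th),(*a[:2],.055,th)])
E
```

```text
mug [0.73642554 0.28448228 0.075     ] tree [0.72239707 0.14677207 0.03      ]
[-0.863, -0.161, -0.001] az 0 rows 4
[-0.863, -0.161, -0.001] az 0 rows 4
[-0.863, -0.161, -0.001] az 0 rows 4
[-0.863, -0.161, -0.001] az 0 rows 4
[-0.863, -0.161, -0.001] az 0 rows 4
[-0.863, -0.161, -0.001] az -0.161 rows 4
-- at [0.64, 0.2534, 0.185, 1.4812]
[0.0, 0.0, 0.65] az 0 rows 3
[0.0, 0.0, 0.65] az -0.0 rows 3
-- at [0.64, 0.2534, 0.055, 1.4812]
```

Call:
servo_tool(plan=[[-0.863, -0.161, 0, 0, 0, 0, 0], [-0.863, -0.161, 0, 0, 0, 0, 0], [-0.863, -0.161, 0, 0, 0, 0, 0]])

```text
time: 1.65
tool_pos: [0.2648, 0.4714, 0.1844]
ee_rot: [-3.141, 0.004, 2.795]
wrist_force: [-1.1, -0.2, 0.3]
width: 0.0776
finger_force: 0.0
```

Call:
servo_tool(plan=[[-0.863, -0.161, 0, 0, 0, 0, 0], [-0.863, -0.161, 0, 0, 0, 0, 0], [-0.863, -0.161, 0, 0, 0, 0, 0]])

```text
time: 1.9
tool_pos: [0.3408, 0.427, 0.1843]
ee_rot: [-3.141, 0.003, 2.794]
wrist_force: [-0.7, -0.5, -0.3]
width: 0.0572
finger_force: 0.0
```

Call:
servo_tool(plan=[[-0.863, -0.161, 0, 0, 0, 0, 0], [-0.863, -0.161, 0, 0, 0, 0, 0], [-0.863, -0.161, 0, 0, 0, 0, 0]])

```text
time: 2.15
tool_pos: [0.4164, 0.3829, 0.184]
ee_rot: [-3.141, 0.003, 2.794]
wrist_force: [-0.2, 0.2, 0.3]
width: 0.0371
finger_force: 0.0
```

Call:
servo_tool(plan=[[-0.863, -0.161, 0, 0, 0, 0, 0], [-0.863, -0.161, 0, 0, 0, 0, 0], [-0.863, -0.161, 0, 0, 0, 0, 0]])

```text
time: 2.4
tool_pos: [0.492, 0.3389, 0.1837]
ee_rot: [-3.14, 0.002, 2.794]
wrist_force: [-0.9, -1.3, 1.4]
width: 0.0173
finger_force: 0.0
```

Call:
servo_tool(plan=[[-0.863, -0.161, 0, 0, 0, 0, 0], [-0.863, -0.161, 0, 0, 0, 0, 0], [-0.863, -0.161, 0, 0, 0, 0, 0]])

```text
time: 2.65
tool_pos: [0.5677, 0.2947, 0.1831]
ee_rot: [-3.14, 0.001, 2.794]
wrist_force: [-0.7, 0.5, -0.7]
width: 0.0009
finger_force: 0.0
```

Call:
servo_tool(plan=[[-0.863, -0.161, 0, 0, 0, -0.161, 0], [-0.863, -0.161, 0, 0, 0, -0.161, 0], [-0.863, -0.161, 0, 0, 0, -0.161, 0], [-0.863, -0.161, 0, 0, 0, -0.161, 0]])

```text
time: 2.98
tool_pos: [0.6405, 0.253, 0.1827]
ee_rot: [-3.141, -0.003, 3.049]
wrist_force: [0.7, 0.4, 0.3]
width: 0.0004
finger_force: 0.0
```

```bash
python3 - <<'E'
from h import *
st(); th=np.pi/2+F["tr"][2]
a=tp(0,.292,.185);plan([(*a,th),(*a[:2],.055,th)])
E
```

```text
t 2.98 pos [0.6405 0.253  0.1827] trk [0.0005 0.2916] th 1.4782 F [0.7 0.4 0.3] w 0.0004 ff 0.0
[0.005, 0.004, -0.023] az -0.002 rows 2
-- at [0.64, 0.2534, 0.185, 1.4812]
[0.0, 0.0, 0.65] az 0 rows 3
[0.0, 0.0, 0.65] az -0.0 rows 3
-- at [0.64, 0.2534, 0.055, 1.4812]
```

Call:
servo_tool(plan=[[0, 0, 0.4, 0, 0, 0, 0], [0, 0, 0.8, 0, 0, 0, 0], [0, 0, 0.99, 0, 0, 0, 0], [0, 0, 0.99, 0, 0, 0, 0]])

```text
time: 3.32
tool_pos: [0.634, 0.2545, 0.0784]
ee_rot: [-3.138, -0.013, 3.053]
wrist_force: [-0.4, -0.9, -0.6]
width: 0.0004
finger_force: 0.0
```

Call:
servo_tool(plan=[[0, 0, 0.2, 0, 0, 0, 0], [0, 0, 0.3, 0, 0, 0, 0], [0, 0, 0.3, 0, 0, 0, 0], [0, 0, 0.3, 0, 0, 0, 0]])

```text
time: 3.65
tool_pos: [0.6395, 0.2545, 0.0565]
ee_rot: [3.141, 0.0, 3.053]
wrist_force: [-0.2, 0.0, 0.5]
width: 0.0009
finger_force: 0.0
```

Call:
servo_tool(plan=[[0, -0.06, 0, 0, 0, 0, 0], [0, -0.12, 0, 0, 0, 0, 0], [0, -0.16, 0, 0, 0, 0, 0], [0, -0.2, 0, 0, 0, 0, 0], [0, -0.24, 0, 0, 0, 0, 0], [0, -0.28, 0, 0, 0, 0, 0], [0, -0.32, 0, 0, 0, 0, 0], [0, -0.35, 0, 0, 0, 0, 0], [0, -0.38, 0, 0, 0, 0, 0], [0, -0.4, 0, 0, 0, 0, 0], [0, -0.4, 0, 0, 0, 0, 0]])

```text
time: 4.57
tool_pos: [0.6363, 0.2134, 0.0555]
ee_rot: [-3.142, -0.0, 3.052]
wrist_force: [0.3, 0.7, 0.0]
width: 0.0002
finger_force: 0.0
```

Call:
servo_tool(plan=[[0, -0.01, 0, 0, 0, 0, 0], [0, -0.02, 0, 0, 0, 0, 0], [0, -0.03, 0, 0, 0, 0, 0], [0, -0.03, 0, 0, 0, 0, 0]])

```text
time: 4.9
tool_pos: [0.636, 0.2107, 0.0555]
ee_rot: [-3.142, 0.0, 3.053]
wrist_force: [0.6, -0.4, -0.3]
width: 0.0005
finger_force: 0.0
```

```bash
python3 - <<'E'
from h import *
st()
E
```

```text
t 4.9 pos [0.636  0.2107 0.0555] trk [-2.000e-04  2.491e-01] th 1.4819 F [ 0.6 -0.4 -0.3] w 0.0005 ff 0.0
```

Call:
servo_tool(plan=[[0, -0.01, 0, 0, 0, 0, 0], [0, -0.02, 0, 0, 0, 0, 0], [0, -0.03, 0, 0, 0, 0, 0], [0, -0.03, 0, 0, 0, 0, 0]])

```text
time: 5.23
tool_pos: [0.6357, 0.2076, 0.0555]
ee_rot: [-3.142, 0.0, 3.053]
wrist_force: [-0.0, -0.0, -0.3]
width: -0.0
finger_force: 0.0
```

Call:
servo_tool(plan=[[0, -0.01, 0, 0, 0, 0, 0], [0, -0.02, 0, 0, 0, 0, 0], [0, -0.03, 0, 0, 0, 0, 0], [0, -0.03, 0, 0, 0, 0, 0]])

```text
time: 5.57
tool_pos: [0.6355, 0.2046, 0.0555]
ee_rot: [-3.142, 0.0, 3.052]
wrist_force: [-0.4, 0.4, -0.1]
width: 0.0004
finger_force: 0.0
```

```bash
python3 - <<'E'
from h import *
st(); im=robot.snapshot("top"); cv2.imwrite("pics/z5.png",cv2.resize(im[180:275,160:400,::-1],None,fx=3.3,fy=3.3,interpolation=cv2.INTER_CUBIC))
E
```

```text
t 5.57 pos [0.6355 0.2046 0.0555] trk [-1.00e-04  2.43e-01] th 1.4817 F [-0.4  0.4 -0.1] w 0.0004 ff 0.0
```

View pics/z5.png

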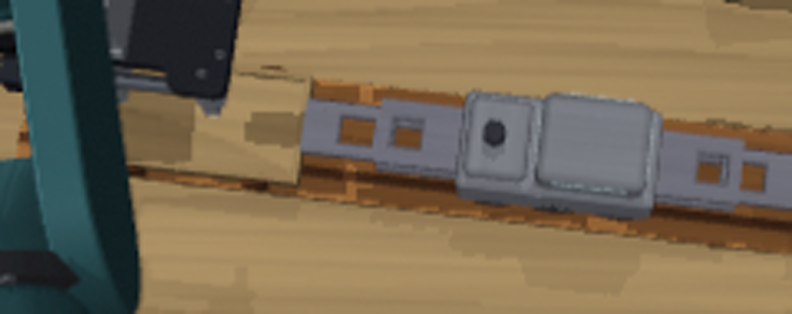

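The top view shows the eye hole at crop (358,130), still beside the fork hole at (407,133). The wagon hasn't moved and the gripper hides the board, so I'll check the side view.

```bash
python3 - <<'E'
from h import *
im=robot.snapshot("side"); 
tip=tp(0,.243,.0385); print(proj("side",[tip, tp(0,.2555,.0385),tp(0,.261,.062)]).round(), np.array(robot.get_obs()["joint_positions"]).round(3))
cv2.imwrite("pics/z6.png",cv2.resize(im[150:390,80:400,::-1],None,fx=2.5,fy=2.5,interpolation=cv2.INTER_CUBIC))
E
```

```text
[[198. 297.]
 [191. 301.]
 [186. 294.]] [ 0.227  0.4    1.249  0.     1.493 -1.255]
```

View pics/z6.png

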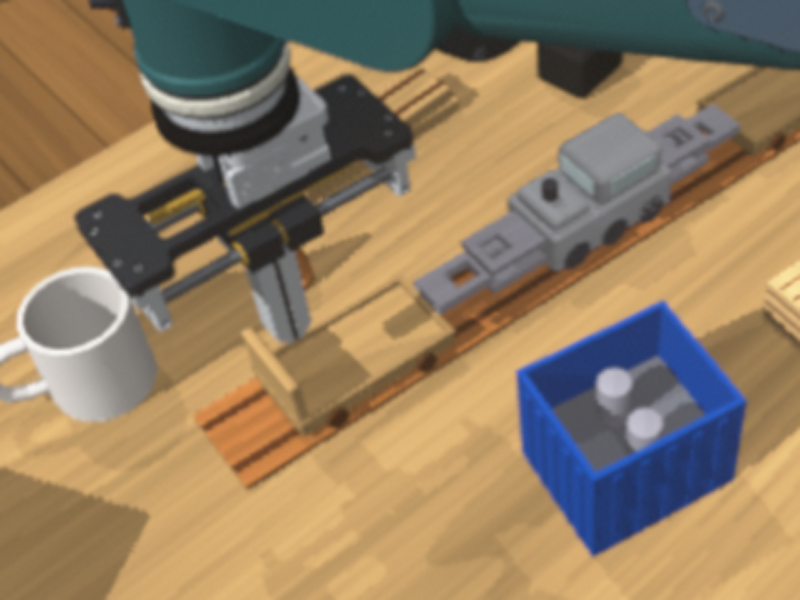

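```bash
python3 - <<'E'
from h import *
uv=(80+290/2.5,150+335/2.5)
for z in(.0385,.06,.07,.08): print(z,at("side",uv,z).round(3))
# compare known: start-image consistency
for b in[(250,335),(300,392)]: print("board top edge",at("side",(80+b[0]/2.5,150+b[1]/2.5),.062).round(4))
c=F["tr"];print([tp(sx*.03,.261,.062).round(3) for sx in(1,-1)])
E
```

```text
0.0385 [0.659 0.191 0.038]
0.06 [0.643 0.199 0.06 ]
0.07 [0.636 0.202 0.07 ]
0.08 [0.628 0.205 0.08 ]
board top edge [0.6599 0.2175 0.062 ]
board top edge [0.602  0.2213 0.062 ]
[array([0.667, 0.22 , 0.062]), array([0.607, 0.225, 0.062])]
```

```bash
python3 - <<'E'
from h import *
e=lambda x,y:(80+x/2.5,150+y/2.5)
for z in(.12,.1355,.15,.165,.18): 
    a=at("side",e(160,325),z);b=at("side",e(402,190),z); print(z,a.round(3),b.round(3),((a+b)/2).round(3),np.linalg.norm(a-b).round(3),"top",at("top",(160+212/3.3,180+112/3.3),z).round(3))
print(tri((160+212/3.3,180+112/3.3),e(402,190)))
E
```

```text
0.12 [0.658 0.269 0.12 ] [0.642 0.099 0.12 ] [0.65  0.184 0.12 ] 0.171 top [0.611 0.142 0.12 ]
0.1355 [0.645 0.273 0.135] [0.629 0.108 0.135] [0.637 0.191 0.135] 0.166 top [0.607 0.139 0.135]
0.15 [0.633 0.277 0.15 ] [0.617 0.116 0.15 ] [0.625 0.196 0.15 ] 0.162 top [0.603 0.137 0.15 ]
0.165 [0.62  0.281 0.165] [0.605 0.124 0.165] [0.613 0.202 0.165] 0.158 top [0.599 0.134 0.165]
0.18 [0.607 0.285 0.18 ] [0.593 0.132 0.18 ] [0.6   0.208 0.18 ] 0.153 top [0.595 0.131 0.18 ]
(array([0.59527712, 0.13116416, 0.17784768]), np.float64(0.00150340388940203))
```

The side view shows the fingertips at crop (290,335), which looks above and behind the board's top edge, running (248,335) to (300,390). They seem to have passed over it. I'll back off and touch down on the track bed to find the true tip height.

Call:
servo_tool(plan=[[0, 0.3, 0, 0, 0, 0, 0], [0, 0.49, 0, 0, 0, 0, 0], [0, 0.49, 0.1, 0, 0, 0, 0], [0, 0.49, 0.2, 0, 0, 0, 0], [0, 0.49, 0.25, 0, 0, 0, 0], [0, 0.49, 0.25, 0, 0, 0, 0]])

```text
time: 6.17
tool_pos: [0.6381, 0.2521, 0.0273]
ee_rot: [-3.139, -0.005, 3.052]
wrist_force: [-1.9, 0.7, -0.6]
width: 0.0004
finger_force: 0.0
```

Call:
servo_tool(plan=[[0, 0, 0.02, 0, 0, 0, 0], [0, 0, 0.04, 0, 0, 0, 0], [0, 0, 0.05, 0, 0, 0, 0], [0, 0, 0.05, 0, 0, 0, 0]])

```text
time: 6.5
tool_pos: [0.64, 0.2532, 0.0256]
ee_rot: [3.141, 0.0, 3.052]
wrist_force: [0.2, -0.4, 0.5]
width: 0.0003
finger_force: 0.0
```

Call:
servo_tool(plan=[[0, 0, 0.01, 0, 0, 0, 0], [0, 0, 0.02, 0, 0, 0, 0], [0, 0, 0.025, 0, 0, 0, 0], [0, 0, 0.025, 0, 0, 0, 0]])

```text
time: 6.83
tool_pos: [0.6398, 0.2536, 0.0229]
ee_rot: [3.142, -0.0, 3.053]
wrist_force: [0.2, 0.1, -0.1]
width: 0.0001
finger_force: 0.0
```

Call:
servo_tool(plan=[[0, 0, 0.01, 0, 0, 0, 0], [0, 0, 0.02, 0, 0, 0, 0], [0, 0, 0.03, 0, 0, 0, 0], [0, 0, 0.03, 0, 0, 0, 0]])

```text
time: 7.17
tool_pos: [0.6396, 0.2536, 0.0196]
ee_rot: [-3.141, -0.001, 3.053]
wrist_force: [1.0, -0.6, -0.2]
width: 0.0002
finger_force: 0.0
```

```bash
python3 - <<'E'
from h import *
st()
for c in("side","top"):
    im=robot.snapshot(c)[:,:,::-1]; old=cv2.imread(f"pics/{c}0.png"); cv2.imwrite(f"pics/{c}1.png",im)
    print(c,proj(c,[tp(0,.292,z) for z in(.006,.03,.06)]).round(1).tolist())
im=cv2.imread("pics/side1.png")
cv2.imwrite("pics/z7.png",cv2.resize(im[200:350,120:280],None,fx=4,fy=4,interpolation=cv2.INTER_CUBIC))
E
```

```text
t 7.17 pos [0.6396 0.2536 0.0196] trk [-0.0004  0.2921] th 1.4819 F [ 1.  -0.6 -0.2] w 0.0002 ff 0.0
side [[175.8, 324.6], [172.7, 316.1], [168.7, 305.1]]
top [[176.8, 213.1], [173.6, 209.8], [169.4, 205.4]]
```

View pics/z7.png

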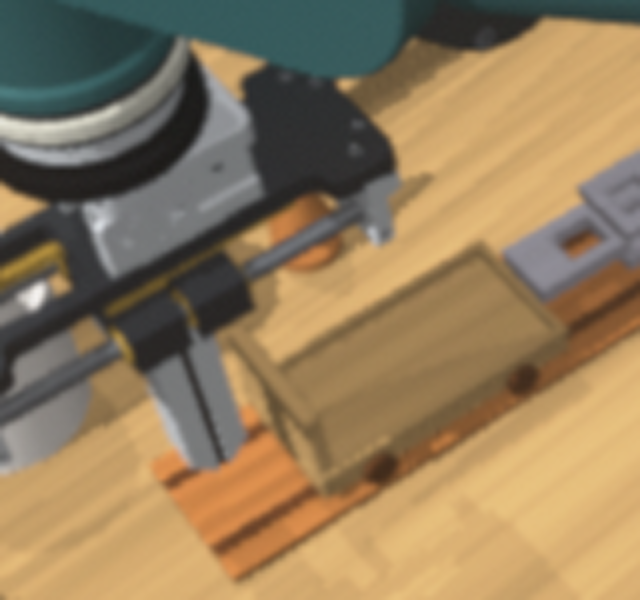

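The crop shows the closed fingertips at (205,465), i.e. px (171,316). That matches z≈0.03 at this xy, so the tips sit about 30 mm higher than the reading implies. I'll keep descending to a light touch on the track bed to calibrate.

Call:
servo_tool(plan=[[0, 0, 0.06, 0, 0, 0, 0], [0, 0, 0.12, 0, 0, 0, 0], [0, 0, 0.18, 0, 0, 0, 0], [0, 0, 0.2, 0, 0, 0, 0], [0, 0, 0.2, 0, 0, 0, 0]])

```text
time: 7.68
tool_pos: [0.6389, 0.2533, -0.0017]
ee_rot: [-3.141, -0.003, 3.053]
wrist_force: [0.1, 0.0, -0.3]
width: 0.0007
finger_force: 0.0
```

Call:
servo_tool(plan=[[0, 0, 0.01, 0, 0, 0, 0], [0, 0, 0.02, 0, 0, 0, 0], [0, 0, 0.03, 0, 0, 0, 0], [0, 0, 0.03, 0, 0, 0, 0]])

```text
time: 8.02
tool_pos: [0.6399, 0.2537, -0.0029]
ee_rot: [3.141, 0.0, 3.053]
wrist_force: [-0.1, -0.8, -0.2]
width: 0.0004
finger_force: 0.0
```

Call:
servo_tool(plan=[[0, 0, 0.01, 0, 0, 0, 0], [0, 0, 0.02, 0, 0, 0, 0], [0, 0, 0.025, 0, 0, 0, 0], [0, 0, 0.025, 0, 0, 0, 0]])

```text
time: 8.35
tool_pos: [0.6397, 0.2536, -0.0057]
ee_rot: [-3.142, -0.0, 3.053]
wrist_force: [-0.3, 0.1, -0.8]
width: 0.0004
finger_force: 0.0
```

Call:
servo_tool(plan=[[0, 0, 0.01, 0, 0, 0, 0], [0, 0, 0.02, 0, 0, 0, 0], [0, 0, 0.02, 0, 0, 0, 0], [0, 0, 0.02, 0, 0, 0, 0]])

```text
time: 8.68
tool_pos: [0.6398, 0.2536, -0.0077]
ee_rot: [-3.142, -0.0, 3.053]
wrist_force: [0.4, -0.7, -0.3]
width: 0.0008
finger_force: 0.0
```

Call:
servo_tool(plan=[[0, 0, 0.01, 0, 0, 0, 0], [0, 0, 0.02, 0, 0, 0, 0], [0, 0, 0.02, 0, 0, 0, 0], [0, 0, 0.02, 0, 0, 0, 0]])

```text
time: 9.02
tool_pos: [0.6397, 0.2536, -0.0097]
ee_rot: [-3.142, -0.0, 3.053]
wrist_force: [-0.4, 0.5, 0.2]
width: 0.0002
finger_force: 0.0
```

Call:
servo_tool(plan=[[0, 0, 0.01, 0, 0, 0, 0], [0, 0, 0.02, 0, 0, 0, 0], [0, 0, 0.02, 0, 0, 0, 0]])

```text
time: 9.27
tool_pos: [0.6397, 0.2536, -0.0118]
ee_rot: [-3.142, -0.0, 3.053]
wrist_force: [-0.6, 0.3, 0.2]
width: 0.0003
finger_force: 0.0
```

Call:
servo_tool(plan=[[0, 0, 0.01, 0, 0, 0, 0], [0, 0, 0.015, 0, 0, 0, 0], [0, 0, 0.015, 0, 0, 0, 0]])

```text
time: 9.52
tool_pos: [0.6397, 0.2536, -0.0132]
ee_rot: [-3.142, -0.0, 3.053]
wrist_force: [-0.3, -0.2, 0.4]
width: 0.0008
finger_force: 0.0
```

```bash
python3 - <<'E'
from h import *
st(); print(robot.get_obs()["joint_torque"].round(2))
a=robot.snapshot("side")[:,:,::-1]
print([proj("side",[(.6397,.2536,z)])[0].round(1).tolist() for z in(0,.006,.012,.018)])
cv2.imwrite("pics/z8.png",cv2.resize(a[270:345,120:220],None,fx=6,fy=6,interpolation=cv2.INTER_CUBIC))
E
```

```text
t 9.52 pos [ 0.6397  0.2536 -0.0132] trk [-0.0003  0.2921] th 1.4819 F [-0.3 -0.2  0.4] w 0.0008 ff 0.0
[-0.000e+00 -4.860e+01 -2.823e+01  1.000e-02  6.000e-02  0.000e+00]
[[176.6, 326.8], [175.8, 324.7], [175.1, 322.7], [174.3, 320.6]]
```

View pics/z8.png

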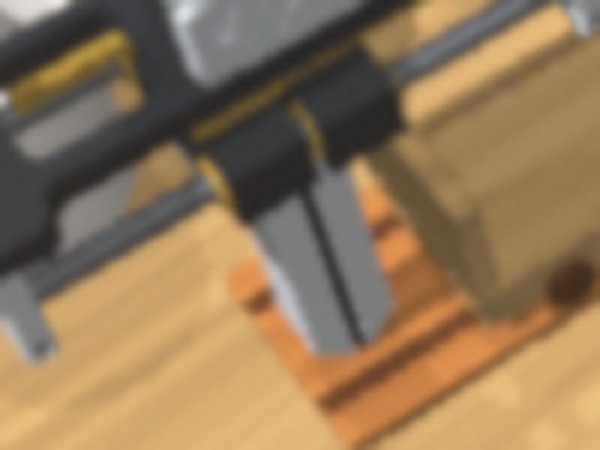

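The crop shows the tips just above the bed, around (350,348). I'll go down a little more.

Call:
servo_tool(plan=[[0, 0, 0.01, 0, 0, 0, 0], [0, 0, 0.015, 0, 0, 0, 0], [0, 0, 0.015, 0, 0, 0, 0]])

```text
time: 9.82
tool_pos: [0.6398, 0.2537, -0.0146]
ee_rot: [3.141, 0.0, 3.053]
wrist_force: [0.1, 0.5, 0.5]
width: 0.0005
finger_force: 0.0
```

Call:
servo_tool(plan=[[0, 0, 0.01, 0, 0, 0, 0], [0, 0, 0.015, 0, 0, 0, 0], [0, 0, 0.015, 0, 0, 0, 0]])

```text
time: 10.07
tool_pos: [0.64, 0.2537, -0.0146]
ee_rot: [3.141, 0.001, 3.053]
wrist_force: [-1.8, -0.5, 6.0]
width: 0.0003
finger_force: 2.5
```

Call:
servo_tool(plan=[[0, 0, 0.01, 0, 0, 0, 0], [0, 0, 0.015, 0, 0, 0, 0], [0, 0, 0.015, 0, 0, 0, 0]])

```text
time: 10.32
tool_pos: [0.64, 0.2537, -0.0147]
ee_rot: [3.141, 0.001, 3.053]
wrist_force: [-4.1, -2.8, 9.9]
width: 0.0006
finger_force: 4.9
```

Contact came at reading z = -0.0146 on the 6 mm bed, so true tip height = reading + 0.0206. Now push with the tips about 35 mm up.

Call:
servo_tool(plan=[[0, 0, -0.2, 0, 0, 0, 0], [0, 0, -0.33, 0, 0, 0, 0], [0, 0, -0.33, 0, 0, 0, 0], [0, 0, -0.33, 0, 0, 0, 0]])

```text
time: 10.65
tool_pos: [0.641, 0.254, 0.0169]
ee_rot: [3.14, 0.003, 3.053]
wrist_force: [0.3, 0.5, -0.4]
width: 0.0003
finger_force: 0.0
```

Call:
servo_tool(plan=[[0, -0.06, 0, 0, 0, 0, 0], [0, -0.12, 0, 0, 0, 0, 0], [0, -0.16, 0, 0, 0, 0, 0], [0, -0.2, 0, 0, 0, 0, 0], [0, -0.24, 0, 0, 0, 0, 0], [0, -0.28, 0, 0, 0, 0, 0], [0, -0.32, 0, 0, 0, 0, 0], [0, -0.35, 0, 0, 0, 0, 0], [0, -0.38, 0, 0, 0, 0, 0], [0, -0.4, 0, 0, 0, 0, 0], [0, -0.4, 0, 0, 0, 0, 0]])

```text
time: 11.57
tool_pos: [0.6363, 0.2131, 0.0156]
ee_rot: [-3.141, 0.0, 3.052]
wrist_force: [-0.7, 0.0, -0.6]
width: 0.0003
finger_force: 0.3
```

Call:
servo_tool(plan=[[0, -0.01, 0, 0, 0, 0, 0], [0, -0.02, 0, 0, 0, 0, 0], [0, -0.03, 0, 0, 0, 0, 0], [0, -0.03, 0, 0, 0, 0, 0]])

```text
time: 11.9
tool_pos: [0.6362, 0.2107, 0.0157]
ee_rot: [3.142, 0.0, 3.053]
wrist_force: [-1.0, 2.2, 0.2]
width: 0.0005
finger_force: 0.8
```

Call:
servo_tool(plan=[[0, -0.01, 0, 0, 0, 0, 0], [0, -0.02, 0, 0, 0, 0, 0], [0, -0.03, 0, 0, 0, 0, 0], [0, -0.03, 0, 0, 0, 0, 0]])

```text
time: 12.23
tool_pos: [0.636, 0.2089, 0.0158]
ee_rot: [3.139, 0.001, 3.053]
wrist_force: [0.7, 5.1, -1.0]
width: 0.0004
finger_force: 2.5
```

Call:
servo_tool(plan=[[0, -0.01, 0, 0, 0, 0, 0], [0, -0.02, 0, 0, 0, 0, 0], [0, -0.03, 0, 0, 0, 0, 0], [0, -0.03, 0, 0, 0, 0, 0]])

```text
time: 12.57
tool_pos: [0.636, 0.2091, 0.0158]
ee_rot: [3.134, 0.002, 3.054]
wrist_force: [1.9, 11.1, -1.4]
width: 0.0002
finger_force: 5.5
```

Call:
servo_tool(plan=[[0, 0.2, 0, 0, 0, 0, 0], [0, 0.3, 0, 0, 0, 0, 0], [0, 0.3, -0.35, 0, 0, 0, 0], [0, 0.3, -0.7, 0, 0, 0, 0], [0, 0.3, -0.99, 0, 0, 0, 0], [0, 0.3, -0.99, 0, 0, 0, 0]])

```text
time: 13.07
tool_pos: [0.6423, 0.235, 0.1238]
ee_rot: [3.138, 0.014, 3.053]
wrist_force: [0.2, 0.5, 1.7]
width: 0.0006
finger_force: 0.0
```

```bash
python3 - <<'E'
from h import *
st(); th=np.pi/2+F["tr"][2]
a=tp(0,-.292,.125);plan([(*a,th),(*a[:2],.016,th)])
im=robot.snapshot("top"); robot.snapshot("side")
for c in("top","side"): print(c,[(round(d["conf"],2),np.round(d["extent"],1).tolist()) for d in robot.find_in("wagon_a",c)])
cv2.imwrite("pics/top2.png",im[:,:,::-1])
E
```

```text
t 13.07 pos [0.6423 0.235  0.1238] trk [0.0039 0.2738] th 1.4817 F [0.2 0.5 1.7] w 0.0006 ff 0.0
[0.007, -0.943, -0.002] az 0 rows 4
[0.007, -0.943, -0.002] az 0 rows 4
[0.007, -0.943, -0.002] az 0 rows 4
[0.007, -0.943, -0.002] az 0 rows 4
[0.007, -0.943, -0.002] az 0 rows 4
[0.007, -0.943, -0.002] az 0.0 rows 4
-- at [0.5877, -0.3282, 0.125, 1.4812]
[0.0, 0.0, 0.545] az 0 rows 3
[0.0, 0.0, 0.545] az -0.0 rows 3
-- at [0.5877, -0.3282, 0.016, 1.4812]
top [(0.81, [425.8, 242.1, 94.9, 40.4]), (0.3, [243.8, 215.8, 87.6, 50.1])]
side [(0.85, [388.4, 186.3, 78.1, 49.0])]
```

Call:
servo_tool(plan=[[0, -0.945, 0, 0, 0, 0, 0], [0, -0.945, 0, 0, 0, 0, 0], [0, -0.945, 0, 0, 0, 0, 0]])

```text
time: 13.52
tool_pos: [0.628, 0.1351, 0.1116]
ee_rot: [-3.137, -0.005, 3.049]
wrist_force: [-0.1, -0.0, 0.1]
width: 0.0003
finger_force: 0.0
```

Call:
servo_tool(plan=[[0, -0.945, 0, 0, 0, 0, 0], [0, -0.945, 0, 0, 0, 0, 0], [0, -0.945, 0, 0, 0, 0, 0]])

```text
time: 13.77
tool_pos: [0.6196, 0.0409, 0.1122]
ee_rot: [-3.138, -0.004, 3.048]
wrist_force: [0.8, 0.8, 1.1]
width: 0.0002
finger_force: 0.0
```

Call:
servo_tool(plan=[[0, -0.945, 0, 0, 0, 0, 0], [0, -0.945, 0, 0, 0, 0, 0], [0, -0.945, 0, 0, 0, 0, 0]])

```text
time: 14.02
tool_pos: [0.6113, -0.0528, 0.1124]
ee_rot: [-3.139, -0.004, 3.048]
wrist_force: [0.0, -0.3, -0.1]
width: 0.0006
finger_force: 0.0
```

Call:
servo_tool(plan=[[0, -0.945, 0, 0, 0, 0, 0], [0, -0.945, 0, 0, 0, 0, 0], [0, -0.945, 0, 0, 0, 0, 0]])

```text
time: 14.27
tool_pos: [0.603, -0.1466, 0.1125]
ee_rot: [-3.14, -0.003, 3.048]
wrist_force: [0.5, 0.1, 0.1]
width: 0.0007
finger_force: 0.0
```

Call:
servo_tool(plan=[[0, -0.945, 0, 0, 0, 0, 0], [0, -0.945, 0, 0, 0, 0, 0], [0, -0.945, 0, 0, 0, 0, 0]])

```text
time: 14.52
tool_pos: [0.5947, -0.2405, 0.1126]
ee_rot: [-3.14, -0.003, 3.048]
wrist_force: [-1.2, -0.1, -0.6]
width: 0.0003
finger_force: 0.0
```

Call:
servo_tool(plan=[[0, -0.945, 0, 0, 0, 0, 0], [0, -0.945, 0, 0, 0, 0, 0], [0, -0.945, 0, 0, 0, 0, 0], [0, -0.945, 0, 0, 0, 0, 0], [0, -0.945, 0, 0, 0, 0, 0]])

```text
time: 14.93
tool_pos: [0.5877, -0.3289, 0.1131]
ee_rot: [3.139, -0.002, 3.052]
wrist_force: [-0.8, 0.7, 0.2]
width: 0.0004
finger_force: 0.0
```

```bash
python3 - <<'E'
from h import *
st(); th=np.pi/2+F["tr"][2]
a=tp(0,-.290,.125);plan([(*a,th),(*a[:2],.016,th)])
E
```

```text
t 14.93 pos [ 0.5877 -0.3289  0.1131] trk [-0.     -0.2927] th 1.4813 F [-0.8  0.7  0.2] w 0.0004 ff 0.0
[-0.0, 0.027, -0.119] az 0.0 rows 2
-- at [0.5879, -0.3262, 0.125, 1.4812]
[0.0, 0.0, 0.545] az 0 rows 3
[0.0, 0.0, 0.545] az -0.0 rows 3
-- at [0.5879, -0.3262, 0.016, 1.4812]
```

Call:
servo_tool(plan=[[0, 0, 0.3, 0, 0, 0, 0], [0, 0, 0.6, 0, 0, 0, 0], [0, 0, 0.9, 0, 0, 0, 0], [0, 0, 0.97, 0, 0, 0, 0], [0, 0, 0.97, 0, 0, 0, 0], [0, 0, 0.97, 0, 0, 0, 0]])

```text
time: 15.43
tool_pos: [0.5886, -0.3285, 0.0182]
ee_rot: [3.141, 0.0, 3.055]
wrist_force: [1.0, 0.7, 0.8]
width: 0.0006
finger_force: 0.0
```

Call:
servo_tool(plan=[[0, 0.06, 0, 0, 0, 0, 0], [0, 0.12, 0, 0, 0, 0, 0], [0, 0.16, 0, 0, 0, 0, 0], [0, 0.2, 0, 0, 0, 0, 0], [0, 0.24, 0, 0, 0, 0, 0], [0, 0.28, 0, 0, 0, 0, 0], [0, 0.32, 0, 0, 0, 0, 0], [0, 0.35, 0, 0, 0, 0, 0], [0, 0.38, 0, 0, 0, 0, 0], [0, 0.4, 0, 0, 0, 0, 0], [0, 0.41, 0, 0, 0, 0, 0], [0, 0.41, 0, 0, 0, 0, 0]])

```text
time: 16.43
tool_pos: [0.5915, -0.289, 0.0174]
ee_rot: [3.141, 0.0, 3.053]
wrist_force: [0.4, -1.1, 0.6]
width: 0.0003
finger_force: 0.7
```

Call:
servo_tool(plan=[[0, 0.01, 0, 0, 0, 0, 0], [0, 0.02, 0, 0, 0, 0, 0], [0, 0.03, 0, 0, 0, 0, 0], [0, 0.03, 0, 0, 0, 0, 0]])

```text
time: 16.77
tool_pos: [0.5917, -0.2861, 0.0174]
ee_rot: [3.141, 0.0, 3.053]
wrist_force: [0.2, -2.0, 0.9]
width: 0.0003
finger_force: 0.8
```

Call:
servo_tool(plan=[[0, 0.01, 0, 0, 0, 0, 0], [0, 0.02, 0, 0, 0, 0, 0], [0, 0.03, 0, 0, 0, 0, 0], [0, 0.03, 0, 0, 0, 0, 0]])

```text
time: 17.1
tool_pos: [0.5919, -0.284, 0.0174]
ee_rot: [-3.14, 0.0, 3.053]
wrist_force: [0.6, -4.5, -0.5]
width: 0.0002
finger_force: 2.2
```

```bash
python3 - <<'E'
from h import *
st()
E
```

```text
t 17.1 pos [ 0.5919 -0.284   0.0174] trk [ 2.000e-04 -2.476e-01] th 1.4817 F [ 0.6 -4.5 -0.5] w 0.0002 ff 2.2
```

Call:
servo_tool(plan=[[0, 0.01, 0, 0, 0, 0, 0], [0, 0.02, 0, 0, 0, 0, 0], [0, 0.03, 0, 0, 0, 0, 0], [0, 0.03, 0, 0, 0, 0, 0]])

```text
time: 17.43
tool_pos: [0.5919, -0.2841, 0.0175]
ee_rot: [-3.135, 0.001, 3.051]
wrist_force: [0.1, -10.4, -2.2]
width: 0.0003
finger_force: 5.2
```

Call:
servo_tool(plan=[[0, -0.2, 0, 0, 0, 0, 0], [0, -0.3, 0, 0, 0, 0, 0], [0, -0.3, -0.35, 0, 0, 0, 0], [0, -0.3, -0.7, 0, 0, 0, 0], [0, -0.3, -0.99, 0, 0, 0, 0], [0, -0.3, -0.99, 0, 0, 0, 0], [0, -0.3, -0.99, 0, 0, 0, 0]])

```text
time: 18.02
tool_pos: [0.5909, -0.31, 0.1193]
ee_rot: [-3.141, 0.004, 3.053]
wrist_force: [-0.4, -0.1, -0.8]
width: 0.0003
finger_force: 0.0
```

```bash
python3 - <<'E'
from h import *
st(); 
plan([(.45,-.012,.125,np.pi/2+F["can"][2]),(.45,-.012,-.01,np.pi/2+F["can"][2])])
E
```

```text
t 18.02 pos [ 0.5909 -0.31    0.1193] trk [ 0.0015 -0.2736] th 1.4822 F [-0.4 -0.1 -0.8] w 0.0003 ff 0.0
[0.556, 0.948, -0.019] az 0 rows 4
[0.556, 0.948, -0.019] az 0 rows 4
[0.556, 0.948, -0.019] az 0.098 rows 4
-- at [0.45, -0.012, 0.125, 1.3289]
[0.0, 0.0, 0.675] az 0 rows 3
[0.0, 0.0, 0.675] az -0.0 rows 3
-- at [0.45, -0.012, -0.01, 1.3289]
```

Call:
servo_tool(plan=[[0.556, 0.948, 0, 0, 0, 0, 0], [0.556, 0.948, 0, 0, 0, 0, 0], [0.556, 0.948, 0, 0, 0, 0, 0], [0.556, 0.948, 0, 0, 0, 0, 0]])

```text
time: 18.35
tool_pos: [0.5394, -0.2049, 0.1138]
ee_rot: [3.136, -0.006, 3.057]
wrist_force: [0.8, -1.7, 0.2]
width: 0.0002
finger_force: 0.0
```

Call:
servo_tool(plan=[[0.556, 0.948, 0, 0, 0, 0, 0], [0.556, 0.948, 0, 0, 0, 0, 0], [0.556, 0.948, 0, 0, 0, 0, 0], [0.556, 0.948, 0, 0, 0, 0, 0]])

```text
time: 18.68
tool_pos: [0.4928, -0.1069, 0.1146]
ee_rot: [3.138, -0.005, 3.057]
wrist_force: [-0.0, 0.3, 0.6]
width: 0.0004
finger_force: 0.0
```

Call:
servo_tool(plan=[[0.556, 0.948, 0, 0, 0, 0.098, 0], [0.556, 0.948, 0, 0, 0, 0.098, 0], [0.556, 0.948, 0, 0, 0, 0.098, 0], [0.556, 0.948, 0, 0, 0, 0.098, 0], [0.556, 0.948, 0, 0, 0, 0.098, 0]])

```text
time: 19.1
tool_pos: [0.4483, -0.0116, 0.1155]
ee_rot: [-3.141, -0.001, 2.901]
wrist_force: [0.3, -0.7, -0.5]
width: 0.0002
finger_force: 0.0
```

Call:
servo_tool(plan=[[0, 0, 0.3, 0, 0, 0, 0], [0, 0, 0.6, 0, 0, 0, 0], [0, 0, 0.9, 0, 0, 0, 0], [0, 0, 0.9, 0, 0, 0, 0], [0, 0, 0.9, 0, 0, 0, 0]])

```text
time: 19.52
tool_pos: [0.4474, -0.013, 0.0246]
ee_rot: [-3.141, -0.005, 2.897]
wrist_force: [1.0, -0.3, 0.6]
width: 0.0001
finger_force: 0.0
```

```bash
python3 - <<'E'
from h import *
o=st(); p=o["tool_pos"]
for c in("top","side"):
    im=robot.snapshot(c)[:,:,::-1]; cv2.imwrite(f"pics/{c}3.png",im)
s=cv2.imread("pics/side3.png");t=cv2.imread("pics/top3.png")
z=p[2]+.0206
q=proj("side",[(p[0],p[1],z)])[0]; r=proj("top",[(p[0],p[1],z)])[0]; print(q,r)
for im,u in((s,q),(t,r)): cv2.circle(im,tuple(np.round(u).astype(int)),1,(0,0,255),-1)
f=lambda im,u,w,h,k:cv2.resize(im[int(u[1])-h:int(u[1])+h,int(u[0])-w:int(u[0])+w],None,fx=k,fy=k,interpolation=cv2.INTER_CUBIC)
cv2.imwrite("pics/z9.png",np.hstack([f(s,q,66,66,3),f(t,r,66,66,3)]))
E
```

```text
t 19.52 pos [ 0.4474 -0.013   0.0246] trk [-0.168   0.0094] th 1.3263 F [ 1.  -0.3  0.6] w 0.0001 ff 0.0
[377.02049403 284.32803596] [313.69037478 317.13612635]
```

View pics/z9.png

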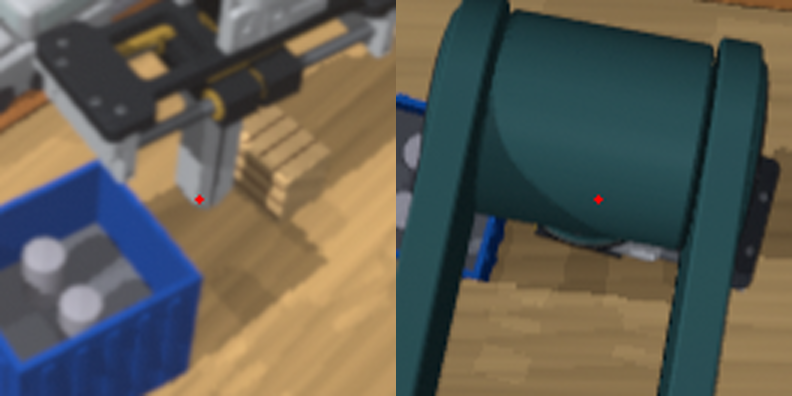

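The side crop shows the tips at (207,205) against a predicted (199,199), so the offset holds here to a few mm. Touch the table to confirm it.

Call:
servo_tool(plan=[[0, 0, 0.15, 0, 0, 0, 0], [0, 0, 0.25, 0, 0, 0, 0], [0, 0, 0.35, 0, 0, 0, 0], [0, 0, 0.37, 0, 0, 0, 0], [0, 0, 0.37, 0, 0, 0, 0]])

```text
time: 20.03
tool_pos: [0.4483, -0.012, -0.011]
ee_rot: [-3.142, -0.001, 2.899]
wrist_force: [-0.7, -0.4, 0.9]
width: 0.0003
finger_force: 0.0
```

Call:
servo_tool(plan=[[0, 0, 0.01, 0, 0, 0, 0], [0, 0, 0.02, 0, 0, 0, 0], [0, 0, 0.03, 0, 0, 0, 0], [0, 0, 0.03, 0, 0, 0, 0]])

```text
time: 20.37
tool_pos: [0.4489, -0.012, -0.0133]
ee_rot: [3.141, 0.0, 2.899]
wrist_force: [0.3, -0.5, 0.1]
width: 0.0005
finger_force: 0.0
```

Call:
servo_tool(plan=[[0, 0, 0.01, 0, 0, 0, 0], [0, 0, 0.02, 0, 0, 0, 0], [0, 0, 0.03, 0, 0, 0, 0], [0, 0, 0.03, 0, 0, 0, 0]])

```text
time: 20.7
tool_pos: [0.4485, -0.012, -0.0168]
ee_rot: [3.142, -0.0, 2.899]
wrist_force: [-0.0, 0.1, -0.2]
width: 0.0004
finger_force: 0.0
```

Call:
servo_tool(plan=[[0, 0, 0.01, 0, 0, 0, 0], [0, 0, 0.02, 0, 0, 0, 0], [0, 0, 0.02, 0, 0, 0, 0], [0, 0, 0.02, 0, 0, 0, 0]])

```text
time: 21.03
tool_pos: [0.4486, -0.012, -0.0186]
ee_rot: [3.142, -0.0, 2.899]
wrist_force: [0.1, 0.5, 0.4]
width: 0.0003
finger_force: 0.0
```

Call:
servo_tool(plan=[[0, 0, 0.01, 0, 0, 0, 0], [0, 0, 0.02, 0, 0, 0, 0], [0, 0, 0.02, 0, 0, 0, 0], [0, 0, 0.02, 0, 0, 0, 0]])

```text
time: 21.37
tool_pos: [0.4486, -0.012, -0.0206]
ee_rot: [3.141, -0.0, 2.899]
wrist_force: [-0.6, 0.3, 0.4]
width: 0.0007
finger_force: 0.0
```

Call:
servo_tool(plan=[[0, 0, 0.01, 0, 0, 0, 0], [0, 0, 0.02, 0, 0, 0, 0], [0, 0, 0.02, 0, 0, 0, 0], [0, 0, 0.02, 0, 0, 0, 0]])

```text
time: 21.7
tool_pos: [0.4488, -0.0121, -0.0208]
ee_rot: [-3.142, -0.0, 2.899]
wrist_force: [-5.1, 0.6, 10.9]
width: 0.0001
finger_force: 5.1
```

```bash
python3 - <<'E'
from h import *
e=np.array([.6397,.2536])+.088*np.array([.0895,.996])
for z in(.04,.06,.08,.1,.12): print(z,proj("side",[(*e,z)])[0].round(1),end=" ")
print(); st(); thc=np.pi/2+F["can"][2]
plan([(.4488,-.012,.125,thc),(.4687,.086,.125,thc),(.4687,.086,.058,thc)])
E
```

```text
0.04 [121.2 343.2] 0.06 [117.4 336. ] 0.08 [113.4 328.6] 0.1 [109.3 320.9] 0.12 [105.1 312.8] 
t 21.7 pos [ 0.4488 -0.0121 -0.0208] trk [-0.1667  0.0104] th 1.328 F [-5.1  0.6 10.9] w 0.0001 ff 5.1
[0.0, 0.0, -0.729] az 0 rows 3
[0.0, 0.0, -0.729] az -0.001 rows 3
-- at [0.4488, -0.012, 0.125, 1.3289]
[0.021, 0.5, 0.0] az 0 rows 3
[0.021, 0.5, 0.0] az -0.0 rows 3
-- at [0.4687, 0.086, 0.125, 1.3289]
[0.0, 0.0, 0.67] az -0.0 rows 3
-- at [0.4687, 0.086, 0.058, 1.3289]
```

Contact was at -0.0207 here too, so the z reading has a constant offset: tip = reading + 0.0207. Now go over the far pin with the fingers closed.

Call:
servo_tool(plan=[[0, 0, -0.4, 0, 0, 0, 0], [0, 0, -0.75, 0, 0, 0, 0], [0, 0, -0.75, 0, 0, 0, 0]])

```text
time: 21.95
tool_pos: [0.454, -0.0128, 0.0598]
ee_rot: [3.14, 0.014, 2.899]
wrist_force: [0.5, -1.4, 1.7]
width: 0.001
finger_force: 0.0
```

Call:
servo_tool(plan=[[0, 0, -0.4, 0, 0, 0, 0], [0, 0, -0.72, 0, 0, 0, 0], [0, 0, -0.72, 0, 0, 0, 0]])

```text
time: 22.2
tool_pos: [0.4529, -0.0127, 0.1315]
ee_rot: [3.14, 0.013, 2.899]
wrist_force: [1.2, -0.2, 0.7]
width: 0.0004
finger_force: 0.0
```

Call:
servo_tool(plan=[[0.02, 0.4, 0, 0, 0, 0, 0], [0.042, 0.7, 0, 0, 0, 0, 0], [0.042, 1.0, 0, 0, 0, 0, 0], [0.042, 1.0, 0, 0, 0, 0, 0], [0.042, 1.0, 0, 0, 0, 0, 0], [0.042, 1.0, 0, 0, 0, 0, 0]])

```text
time: 22.7
tool_pos: [0.4683, 0.0856, 0.1238]
ee_rot: [-3.141, -0.001, 2.899]
wrist_force: [-0.3, 0.1, 0.3]
width: 0.0007
finger_force: 0.0
```

```bash
python3 - <<'E'
from h import *
o=st(); p=o["tool_pos"]; thc=np.pi/2+F["can"][2]
plan([(.4687,.086,.058,thc)])
E
```

```text
t 22.7 pos [0.4683 0.0856 0.1238] trk [-0.156   0.1095] th 1.3283 F [-0.3  0.1  0.3] w 0.0007 ff 0.0
[-0.003, 0.005, 0.658] az -0.0 rows 3
-- at [0.4687, 0.086, 0.058, 1.3289]
```

Call:
servo_tool(plan=[[0, 0, 0.3, 0, 0, 0, 0], [0, 0, 0.5, 0, 0, 0, 0], [0, 0, 0.64, 0, 0, 0, 0], [0, 0, 0.64, 0, 0, 0, 0], [0, 0, 0.64, 0, 0, 0, 0]])

```text
time: 23.12
tool_pos: [0.4679, 0.0849, 0.0598]
ee_rot: [-3.141, -0.002, 2.897]
wrist_force: [-0.5, 0.1, 0.1]
width: 0.0005
finger_force: 0.0
```

Call:
servo_tool(plan=[[0, 0, 0, 0, 0, 0, 38], [0, 0, 0, 0, 0, 0, 38], [0, 0, 0, 0, 0, 0, 38], [0, 0, 0, 0, 0, 0, 38], [0, 0, 0, 0, 0, 0, 38], [0, 0, 0, 0, 0, 0, 38], [0, 0, 0, 0, 0, 0, 38], [0, 0, 0, 0, 0, 0, 38]])

```text
time: 23.78
tool_pos: [0.4686, 0.0861, 0.0605]
ee_rot: [3.142, -0.0, 2.899]
wrist_force: [-0.7, -0.5, 0.4]
width: 0.0379
finger_force: 0.0
```

```bash
python3 - <<'E'
from h import *
o=st(); p=o["tool_pos"]
s=robot.snapshot("side")[:,:,::-1].copy(); r=robot.snapshot("top")[:,:,::-1]
z=p[2]+.0207; y=R_of(o["ee_rot"][2]-np.pi/2)[:,1]
for d in(-.019,0,.019):
    q=proj("side",[(*(p[:2]+y[:2]*d),z)])[0]; print(q.round(1))
cv2.imwrite("pics/side4.png",s)
cv2.imwrite("pics/z10.png",np.hstack([cv2.resize(s[255:375,270:390],None,fx=5,fy=5,interpolation=cv2.INTER_CUBIC)]))
E
```

```text
t 23.78 pos [0.4686 0.0861 0.0605] trk [-0.1557  0.11  ] th 1.3281 F [-0.7 -0.5  0.4] w 0.0379 ff 0.0
[335.8 293.6]
[325. 299.]
[314.1 304.4]
```

View pics/z10.png

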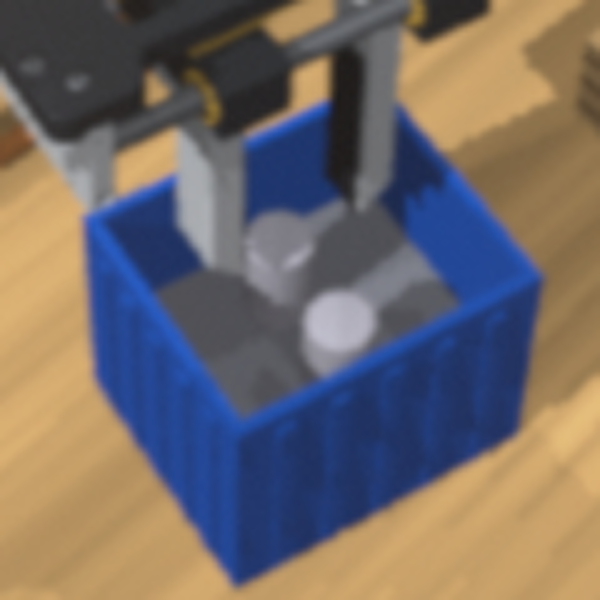

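The side crop shows both fingers straddling the far pin head at (280,235), with the left tip near (235,268) and the right near (360,203). That is well placed, so descend and grip.

Call:
servo_tool(plan=[[0, 0, 0.05, 0, 0, 0, 38], [0, 0, 0.1, 0, 0, 0, 38], [0, 0, 0.15, 0, 0, 0, 38], [0, 0, 0.2, 0, 0, 0, 38], [0, 0, 0.2, 0, 0, 0, 38]])

```text
time: 24.3
tool_pos: [0.4674, 0.086, 0.0387]
ee_rot: [-3.141, -0.003, 2.899]
wrist_force: [0.6, 0.2, 0.3]
width: 0.038
finger_force: 0.0
```

Call:
servo_tool(plan=[[0, 0, 0.05, 0, 0, 0, 38], [0, 0, 0.1, 0, 0, 0, 38], [0, 0, 0.15, 0, 0, 0, 38], [0, 0, 0.17, 0, 0, 0, 38], [0, 0, 0.17, 0, 0, 0, 38]])

```text
time: 24.72
tool_pos: [0.468, 0.086, 0.0226]
ee_rot: [-3.141, -0.002, 2.899]
wrist_force: [-0.6, -0.6, 0.4]
width: 0.0378
finger_force: 0.0
```

Call:
servo_tool(plan=[[0, 0, 0, 0, 0, 0, 10], [0, 0, 0, 0, 0, 0, 10], [0, 0, 0, 0, 0, 0, 10], [0, 0, 0, 0, 0, 0, 10], [0, 0, 0, 0, 0, 0, 10], [0, 0, 0, 0, 0, 0, 10]])

```text
time: 25.22
tool_pos: [0.469, 0.0861, 0.0238]
ee_rot: [3.141, 0.001, 2.899]
wrist_force: [0.5, 1.2, 0.7]
width: 0.0216
finger_force: 30.0
```

```bash
python3 - <<'E'
from h import *
st()
E
```

```text
t 25.22 pos [0.469  0.0861 0.0238] trk [-0.1554  0.11  ] th 1.328 F [0.5 1.2 0.7] w 0.0216 ff 30.0
```

Gripped: width 21.6 mm at 30 N. Lift straight out, turn, and carry it to hole A.

Call:
servo_tool(plan=[[0, 0, -0.1, 0, 0, 0, 10], [0, 0, -0.25, 0, 0, 0, 10], [0, 0, -0.5, 0, 0, 0, 10], [0, 0, -0.75, 0, 0, 0, 10], [0, 0, -1.0, 0, 0, 0, 10], [0, 0, -1.0, 0, 0, 0, 10], [0, 0, -1.0, 0, 0, 0, 10]])

```text
time: 25.8
tool_pos: [0.4699, 0.0861, 0.1256]
ee_rot: [3.14, 0.004, 2.899]
wrist_force: [-0.4, 0.5, -1.3]
width: 0.0216
finger_force: 30.0
```

```bash
python3 - <<'E'
from h import *
st(); a=tp(0,.085,.042); print(a)
plan([(*a[:2],.13,F["tr"][2])])
E
```

```text
t 25.8 pos [0.4699 0.0861 0.1256] trk [-0.1545  0.1101] th 1.3279 F [-0.4  0.5 -1.3] w 0.0216 ff 30.0
[0.62149487 0.0472675  0.042     ]
[-0.783, -0.006, -0.022] az 0 rows 3
[-0.783, -0.006, -0.022] az 0.902 rows 13
-- at [0.6215, 0.0473, 0.13, -0.0896]
```

Call:
servo_tool(plan=[[-0.4, 0, -0.02, 0, 0, 0, 10], [-0.783, -0.006, -0.02, 0, 0, 0, 10], [-0.783, -0.006, -0.02, 0, 0, 0, 10]])

```text
time: 26.05
tool_pos: [0.5474, 0.0647, 0.1208]
ee_rot: [-3.139, -0.003, 2.897]
wrist_force: [-1.2, -1.2, -1.1]
width: 0.0213
finger_force: 30.0
```

Call:
servo_tool(plan=[[-0.4, 0, -0.02, 0, 0, 0.08, 10], [-0.783, -0.006, -0.02, 0, 0, 0.16, 10], [-0.783, -0.006, -0.02, 0, 0, 0.24, 10], [-0.783, -0.006, -0.02, 0, 0, 0.32, 10], [-0.783, -0.006, -0.02, 0, 0, 0.4, 10], [-0.783, -0.006, -0.02, 0, 0, 0.48, 10], [-0.783, -0.006, -0.02, 0, 0, 0.56, 10], [-0.783, -0.006, -0.02, 0, 0, 0.64, 10], [-0.783, -0.006, -0.02, 0, 0, 0.72, 10], [-0.783, -0.006, -0.02, 0, 0, 0.8, 10], [-0.783, -0.006, -0.02, 0, 0, 0.875, 10], [-0.783, -0.006, -0.02, 0, 0, 0.902, 10]])

```text
time: 27.05
tool_pos: [0.6189, 0.0473, 0.1251]
ee_rot: [-3.137, 0.0, 1.477]
wrist_force: [-0.1, -0.8, 0.4]
width: 0.0209
finger_force: 30.0
```

Call:
servo_tool(plan=[[0, 0, 0, 0, 0, 0, 10], [0, 0, 0, 0, 0, 0, 10], [0, 0, 0, 0, 0, 0, 10]])

```text
time: 27.3
tool_pos: [0.6197, 0.0473, 0.1264]
ee_rot: [-3.14, 0.0, 1.483]
wrist_force: [-0.7, -0.3, -0.8]
width: 0.0212
finger_force: 30.0
```

```bash
python3 - <<'E'
from h import *
st(); a=tp(0,.085,.042)
plan([(*a[:2],.069,F["tr"][2])])
s=robot.snapshot("side")[:,:,::-1];cv2.imwrite("pics/side5.png",s)
E
```

```text
t 27.3 pos [0.6197 0.0473 0.1264] trk [-0.0018  0.0848] th -0.0878 F [-0.7 -0.3 -0.8] w 0.0212 ff 30.0
[0.002, 0.018, 0.574] az 0.001 rows 3
-- at [0.6215, 0.0473, 0.069, -0.0896]
```

Call:
servo_tool(plan=[[0, 0.018, 0.3, 0, 0, 0, 10], [0, 0.018, 0.57, 0, 0, 0, 10], [0, 0.018, 0.57, 0, 0, 0, 10], [0, 0.018, 0.57, 0, 0, 0, 10], [0, 0.018, 0.57, 0, 0, 0, 10], [0, 0.018, 0.57, 0, 0, 0, 10], [0, 0.018, 0.57, 0, 0, 0, 10]])

```text
time: 27.93
tool_pos: [0.6236, 0.0471, 0.0729]
ee_rot: [3.138, -0.0, 1.482]
wrist_force: [0.2, -0.4, 0.0]
width: 0.0214
finger_force: 30.0
```

```bash
python3 - <<'E'
from h import *
st()
E
```

```text
t 27.93 pos [0.6236 0.0471 0.0729] trk [0.0021 0.085 ] th -0.0888 F [ 0.2 -0.4  0. ] w 0.0214 ff 30.0
```

Call:
servo_tool(plan=[[0, 0, 0, 0, 0, 0, 10], [0, 0, 0, 0, 0, 0, 10], [0, 0, 0, 0, 0, 0, 10], [0, 0, 0, 0, 0, 0, 10], [0, 0, 0, 0, 0, 0, 10]])

```text
time: 28.35
tool_pos: [0.6222, 0.0471, 0.0705]
ee_rot: [3.142, -0.0, 1.482]
wrist_force: [-0.3, 0.4, -0.5]
width: 0.0213
finger_force: 30.0
```

```bash
python3 - <<'E'
from h import *
st()
E
```

```text
t 28.35 pos [0.6222 0.0471 0.0705] trk [0.0007 0.0849] th -0.0888 F [-0.3  0.4 -0.5] w 0.0213 ff 30.0
```

Call:
servo_tool(plan=[[0, -0.007, 0.04, 0, 0, 0, 10], [0, -0.007, 0.08, 0, 0, 0, 10], [0, -0.007, 0.1, 0, 0, 0, 10], [0, -0.007, 0.1, 0, 0, 0, 10], [0, -0.007, 0.1, 0, 0, 0, 10], [0, -0.007, 0.1, 0, 0, 0, 10]])

```text
time: 28.85
tool_pos: [0.6215, 0.0471, 0.0604]
ee_rot: [-3.142, -0.0, 1.482]
wrist_force: [-1.5, -0.7, -0.6]
width: 0.021
finger_force: 30.0
```

Call:
servo_tool(plan=[[0, 0, 0.02, 0, 0, 0, 10], [0, 0, 0.04, 0, 0, 0, 10], [0, 0, 0.05, 0, 0, 0, 10], [0, 0, 0.05, 0, 0, 0, 10]])

```text
time: 29.18
tool_pos: [0.6212, 0.0471, 0.055]
ee_rot: [-3.141, -0.0, 1.482]
wrist_force: [-0.8, 0.0, 0.1]
width: 0.0214
finger_force: 30.0
```

```bash
python3 - <<'E'
from h import *
st()
E
```

```text
t 29.18 pos [0.6212 0.0471 0.055 ] trk [-0.0003  0.0848] th -0.0889 F [-0.8  0.   0.1] w 0.0214 ff 30.0
```

Call:
servo_tool(plan=[[0, 0, 0.02, 0, 0, 0, 10], [0, 0, 0.04, 0, 0, 0, 10], [0, 0, 0.06, 0, 0, 0, 10], [0, 0, 0.08, 0, 0, 0, 10], [0, 0, 0.1, 0, 0, 0, 10], [0, 0, 0.1, 0, 0, 0, 10]])

```text
time: 29.68
tool_pos: [0.6211, 0.0471, 0.0448]
ee_rot: [-3.14, -0.0, 1.482]
wrist_force: [-0.1, 0.1, -0.5]
width: 0.0216
finger_force: 30.0
```

Call:
servo_tool(plan=[[0, 0, 0.02, 0, 0, 0, 10], [0, 0, 0.04, 0, 0, 0, 10], [0, 0, 0.06, 0, 0, 0, 10], [0, 0, 0.08, 0, 0, 0, 10], [0, 0, 0.1, 0, 0, 0, 10], [0, 0, 0.12, 0, 0, 0, 10], [0, 0, 0.14, 0, 0, 0, 10], [0, 0, 0.14, 0, 0, 0, 10]])

```text
time: 30.35
tool_pos: [0.6211, 0.0471, 0.0308]
ee_rot: [-3.141, -0.0, 1.482]
wrist_force: [-0.8, 0.4, -1.2]
width: 0.0212
finger_force: 30.0
```

Call:
servo_tool(plan=[[0, 0, 0.01, 0, 0, 0, 10], [0, 0, 0.02, 0, 0, 0, 10], [0, 0, 0.03, 0, 0, 0, 10], [0, 0, 0.03, 0, 0, 0, 10]])

```text
time: 30.68
tool_pos: [0.6213, 0.0471, 0.0283]
ee_rot: [-3.141, -0.0, 1.482]
wrist_force: [0.6, 0.7, -0.9]
width: 0.021
finger_force: 30.0
```

```bash
python3 - <<'E'
from h import *
st()
E
```

```text
t 30.68 pos [0.6213 0.0471 0.0283] trk [-0.0001  0.0848] th -0.0889 F [ 0.6  0.7 -0.9] w 0.021 ff 30.0
```

Expected seat reading is about 0.0278. Press gently to contact.

Call:
servo_tool(plan=[[0, 0, 0.01, 0, 0, 0, 10], [0, 0, 0.02, 0, 0, 0, 10], [0, 0, 0.02, 0, 0, 0, 10]])

```text
time: 30.93
tool_pos: [0.6216, 0.0471, 0.0278]
ee_rot: [3.141, -0.0, 1.482]
wrist_force: [-2.2, -1.0, 4.4]
width: 0.0217
finger_force: 30.0
```

Call:
servo_tool(plan=[[0, 0, 0.01, 0, 0, 0, 10], [0, 0, 0.02, 0, 0, 0, 10], [0, 0, 0.02, 0, 0, 0, 10]])

```text
time: 31.18
tool_pos: [0.6217, 0.0471, 0.0278]
ee_rot: [3.14, -0.0, 1.482]
wrist_force: [-5.6, -0.7, 11.2]
width: 0.0215
finger_force: 30.0
```

The pin seated exactly at 0.0278 (11 N). Release, raise, and return for pin 2.

Call:
servo_tool(plan=[[0, 0, -0.02, 0, 0, 0, 36], [0, 0, -0.02, 0, 0, 0, 36], [0, 0, -0.02, 0, 0, 0, 36], [0, 0, -0.02, 0, 0, 0, 36], [0, 0, -0.02, 0, 0, 0, 36], [0, 0, -0.2, 0, 0, 0, 36], [0, 0, -0.4, 0, 0, 0, 36], [0, 0, -0.7, 0, 0, 0, 36], [0, 0, -1.0, 0, 0, 0, 0], [0, 0, -1.0, 0, 0, 0, 0], [0, 0, -1.0, 0, 0, 0, 0]])

```text
time: 32.1
tool_pos: [0.6231, 0.0471, 0.127]
ee_rot: [3.136, -0.0, 1.482]
wrist_force: [-0.1, -0.3, -0.7]
width: 0.0196
finger_force: 0.0
```

```bash
python3 - <<'E'
from h import *
st(); thc=np.pi/2+F["can"][2]
plan([(.4358,.0942,.125,thc)])
for c in("side","top"): cv2.imwrite(f"pics/{c}6.png",robot.snapshot(c)[:,:,::-1])
E
```

```text
t 32.1 pos [0.6231 0.0471 0.127 ] trk [0.0016 0.085 ] th -0.0889 F [-0.1 -0.3 -0.7] w 0.0196 ff 0.0
[0.151, -0.954, 0.01] az 0 rows 4
[0.151, -0.954, 0.01] az -0.903 rows 13
-- at [0.4358, 0.0942, 0.125, 1.3289]
```

Call:
servo_tool(plan=[[0.08, -0.4, 0, 0, 0, 0, 0], [0.151, -0.8, 0, 0, 0, 0, 0], [0.151, -0.954, 0, 0, 0, 0, 0], [0.151, -0.954, 0, 0, 0, 0, 0]])

```text
time: 32.53
tool_pos: [0.5234, 0.0714, 0.1219]
ee_rot: [-3.135, 0.0, 1.483]
wrist_force: [1.0, 0.1, -0.2]
width: 0.0005
finger_force: 0.0
```

Call:
servo_tool(plan=[[0.08, -0.4, 0, 0, 0, -0.08, 0], [0.151, -0.8, 0, 0, 0, -0.16, 0], [0.151, -0.954, 0, 0, 0, -0.24, 0], [0.151, -0.954, 0, 0, 0, -0.32, 0], [0.151, -0.954, 0, 0, 0, -0.4, 0], [0.151, -0.954, 0, 0, 0, -0.48, 0], [0.151, -0.954, 0, 0, 0, -0.56, 0], [0.151, -0.954, 0, 0, 0, -0.64, 0], [0.151, -0.954, 0, 0, 0, -0.72, 0], [0.151, -0.954, 0, 0, 0, -0.8, 0], [0.151, -0.954, 0, 0, 0, -0.875, 0], [0.151, -0.954, 0, 0, 0, -0.903, 0]])

```text
time: 33.53
tool_pos: [0.4343, 0.0938, 0.123]
ee_rot: [-3.141, -0.002, 2.905]
wrist_force: [0.5, -0.2, 0.3]
width: 0.0004
finger_force: 0.0
```

Call:
servo_tool(plan=[[0, 0, 0, 0, 0, 0, 0], [0, 0, 0, 0, 0, 0, 0], [0, 0, 0, 0, 0, 0, 0], [0, 0, 0, 0, 0, 0, 0]])

```text
time: 33.87
tool_pos: [0.4341, 0.0941, 0.124]
ee_rot: [-3.141, -0.001, 2.899]
wrist_force: [-0.0, -0.1, 0.9]
width: 0.0006
finger_force: 0.0
```

```bash
python3 - <<'E'
from h import *
st(); thc=np.pi/2+F["can"][2]
plan([(.4358,.0942,.0605,thc)])
E
```

```text
t 33.87 pos [0.4341 0.0941 0.124 ] trk [-0.1908  0.1148] th 1.3286 F [-0.  -0.1  0.9] w 0.0006 ff 0.0
[-0.016, 0.005, 0.635] az -0.0 rows 3
-- at [0.4358, 0.0942, 0.0605, 1.3289]
```

Call:
servo_tool(plan=[[-0.016, 0.005, 0.3, 0, 0, 0, 0], [-0.016, 0.005, 0.5, 0, 0, 0, 0], [-0.016, 0.005, 0.635, 0, 0, 0, 0], [-0.016, 0.005, 0.635, 0, 0, 0, 0], [-0.016, 0.005, 0.635, 0, 0, 0, 0]])

```text
time: 34.28
tool_pos: [0.4352, 0.0942, 0.0604]
ee_rot: [-3.141, -0.002, 2.9]
wrist_force: [-0.5, 0.4, 0.1]
width: 0.0004
finger_force: 0.0
```

Call:
servo_tool(plan=[[0, 0, 0, 0, 0, 0, 38], [0, 0, 0, 0, 0, 0, 38], [0, 0, 0, 0, 0, 0, 38], [0, 0, 0, 0, 0, 0, 38], [0, 0, 0, 0, 0, 0, 38], [0, 0, 0, 0, 0, 0, 38], [0, 0, 0, 0, 0, 0, 38], [0, 0, 0, 0, 0, 0, 38]])

```text
time: 34.95
tool_pos: [0.4358, 0.0943, 0.061]
ee_rot: [3.141, 0.0, 2.9]
wrist_force: [1.0, -0.3, -1.2]
width: 0.0381
finger_force: 0.0
```

Call:
servo_tool(plan=[[0, 0, 0.05, 0, 0, 0, 38], [0, 0, 0.1, 0, 0, 0, 38], [0, 0, 0.15, 0, 0, 0, 38], [0, 0, 0.2, 0, 0, 0, 38], [0, 0, 0.2, 0, 0, 0, 38]])

```text
time: 35.37
tool_pos: [0.4345, 0.0941, 0.0392]
ee_rot: [-3.141, -0.003, 2.9]
wrist_force: [0.6, -0.2, 0.0]
width: 0.038
finger_force: 0.0
```

Call:
servo_tool(plan=[[0, 0, 0.05, 0, 0, 0, 38], [0, 0, 0.1, 0, 0, 0, 38], [0, 0, 0.15, 0, 0, 0, 38], [0, 0, 0.17, 0, 0, 0, 38], [0, 0, 0.17, 0, 0, 0, 38]])

```text
time: 35.78
tool_pos: [0.4351, 0.0942, 0.0231]
ee_rot: [-3.141, -0.001, 2.9]
wrist_force: [0.6, -0.2, -0.7]
width: 0.0382
finger_force: 0.0
```

Call:
servo_tool(plan=[[0, 0, 0, 0, 0, 0, 10], [0, 0, 0, 0, 0, 0, 10], [0, 0, 0, 0, 0, 0, 10], [0, 0, 0, 0, 0, 0, 10], [0, 0, 0, 0, 0, 0, 10], [0, 0, 0, 0, 0, 0, 10]])

```text
time: 36.28
tool_pos: [0.436, 0.0943, 0.0243]
ee_rot: [3.141, 0.001, 2.9]
wrist_force: [0.2, 0.2, 1.1]
width: 0.0217
finger_force: 30.0
```

```bash
python3 - <<'E'
from h import *
st()
E
```

```text
t 36.28 pos [0.436  0.0943 0.0243] trk [-0.1889  0.1152] th 1.3295 F [0.2 0.2 1.1] w 0.0217 ff 30.0
```

Call:
servo_tool(plan=[[0, 0, -0.1, 0, 0, 0, 10], [0, 0, -0.25, 0, 0, 0, 10], [0, 0, -0.5, 0, 0, 0, 10], [0, 0, -0.75, 0, 0, 0, 10], [0, 0, -1.0, 0, 0, 0, 10], [0, 0, -1.0, 0, 0, 0, 10], [0, 0, -1.0, 0, 0, 0, 10], [0, 0, -1.0, 0, 0, 0, 10]])

```text
time: 36.95
tool_pos: [0.4352, 0.0942, 0.1233]
ee_rot: [-3.141, -0.001, 2.9]
wrist_force: [-0.1, -0.1, -1.7]
width: 0.0211
finger_force: 30.0
```

```bash
python3 - <<'E'
from h import *
st(); a=tp(0,-.085,.042); print(a)
plan([(*a[:2],.13,F["tr"][2])])
E
```

```text
t 36.95 pos [0.4352 0.0942 0.1233] trk [-0.1898  0.115 ] th 1.3295 F [-0.1 -0.1 -1.7] w 0.0211 ff 30.0
[ 0.6062761  -0.12204993  0.042     ]
[-0.726, -0.564, -0.022] az 0 rows 4
[-0.726, -0.564, -0.022] az 0 rows 4
[-0.726, -0.564, -0.022] az 0.903 rows 13
-- at [0.6063, -0.122, 0.13, -0.0896]
```

Call:
servo_tool(plan=[[-0.36, -0.28, -0.02, 0, 0, 0, 10], [-0.726, -0.564, -0.02, 0, 0, 0, 10], [-0.726, -0.564, -0.02, 0, 0, 0, 10], [-0.726, -0.564, -0.02, 0, 0, 0, 10]])

```text
time: 37.28
tool_pos: [0.4925, 0.0203, 0.1235]
ee_rot: [-3.141, -0.004, 2.897]
wrist_force: [-0.6, 0.3, -1.5]
width: 0.0209
finger_force: 30.0
```

Call:
servo_tool(plan=[[-0.36, -0.28, -0.02, 0, 0, 0, 10], [-0.726, -0.564, -0.02, 0, 0, 0, 10], [-0.726, -0.564, -0.02, 0, 0, 0, 10], [-0.726, -0.564, -0.02, 0, 0, 0, 10]])

```text
time: 37.62
tool_pos: [0.5494, -0.0506, 0.1261]
ee_rot: [3.141, -0.004, 2.898]
wrist_force: [-1.1, 0.0, -1.2]
width: 0.0213
finger_force: 30.0
```

Call:
servo_tool(plan=[[-0.36, -0.28, -0.02, 0, 0, 0.08, 10], [-0.726, -0.564, -0.02, 0, 0, 0.16, 10], [-0.726, -0.564, -0.02, 0, 0, 0.24, 10], [-0.726, -0.564, -0.02, 0, 0, 0.32, 10], [-0.726, -0.564, -0.02, 0, 0, 0.4, 10], [-0.726, -0.564, -0.02, 0, 0, 0.48, 10], [-0.726, -0.564, -0.02, 0, 0, 0.56, 10], [-0.726, -0.564, -0.02, 0, 0, 0.64, 10], [-0.726, -0.564, -0.02, 0, 0, 0.72, 10], [-0.726, -0.564, -0.02, 0, 0, 0.8, 10], [-0.726, -0.564, -0.02, 0, 0, 0.875, 10], [-0.726, -0.564, -0.02, 0, 0, 0.903, 10]])

```text
time: 38.62
tool_pos: [0.6054, -0.1191, 0.1294]
ee_rot: [-3.139, -0.002, 1.479]
wrist_force: [0.4, -0.9, -1.2]
width: 0.0212
finger_force: 30.0
```

Call:
servo_tool(plan=[[0, 0, 0, 0, 0, 0, 10], [0, 0, 0, 0, 0, 0, 10], [0, 0, 0, 0, 0, 0, 10], [0, 0, 0, 0, 0, 0, 10], [0, 0, 0, 0, 0, 0, 10]])

```text
time: 39.03
tool_pos: [0.6066, -0.1216, 0.1299]
ee_rot: [-3.141, -0.0, 1.483]
wrist_force: [-0.1, -0.1, -0.7]
width: 0.0215
finger_force: 30.0
```

```bash
python3 - <<'E'
from h import *
st(); a=tp(0,-.085,.042)
plan([(*a[:2],.069,F["tr"][2])])
E
```

```text
t 39.03 pos [ 0.6066 -0.1216  0.1299] trk [ 0.0003 -0.0846] th -0.0881 F [-0.1 -0.1 -0.7] w 0.0215 ff 30.0
[-0.004, -0.003, 0.609] az 0.001 rows 3
-- at [0.6063, -0.122, 0.069, -0.0896]
```

Call:
servo_tool(plan=[[-0.004, -0.003, 0.3, 0, 0, 0, 10], [-0.004, -0.003, 0.6, 0, 0, 0, 10], [-0.004, -0.003, 0.6, 0, 0, 0, 10], [-0.004, -0.003, 0.6, 0, 0, 0, 10], [-0.004, -0.003, 0.6, 0, 0, 0, 10], [-0.004, -0.003, 0.6, 0, 0, 0, 10], [-0.004, -0.003, 0.6, 0, 0, 0, 10], [-0.004, -0.003, 0.6, 0, 0, 0, 10], [-0.004, -0.003, 0.6, 0, 0, 0, 10], [-0.004, -0.003, 0.6, 0, 0, 0, 10], [-0.004, -0.003, 0.6, 0, 0, 0, 10], [-0.004, -0.003, 0.6, 0, 0, 0, 10]])

```text
time: 40.03
tool_pos: [0.6065, -0.1225, 0.07]
ee_rot: [3.142, -0.0, 1.482]
wrist_force: [0.0, 0.1, 0.2]
width: 0.0213
finger_force: 30.0
```

Call:
servo_tool(plan=[[0, 0, 0.02, 0, 0, 0, 10], [0, 0, 0.04, 0, 0, 0, 10], [0, 0, 0.06, 0, 0, 0, 10], [0, 0, 0.08, 0, 0, 0, 10], [0, 0, 0.08, 0, 0, 0, 10]])

```text
time: 40.45
tool_pos: [0.6061, -0.1223, 0.0611]
ee_rot: [-3.14, -0.0, 1.482]
wrist_force: [-0.3, 0.5, -1.1]
width: 0.0214
finger_force: 30.0
```

Call:
servo_tool(plan=[[0, 0, 0.02, 0, 0, 0, 10], [0, 0, 0.04, 0, 0, 0, 10], [0, 0, 0.05, 0, 0, 0, 10], [0, 0, 0.05, 0, 0, 0, 10]])

```text
time: 40.78
tool_pos: [0.6063, -0.1224, 0.0566]
ee_rot: [-3.141, -0.0, 1.482]
wrist_force: [1.4, -0.1, -0.1]
width: 0.0214
finger_force: 30.0
```

```bash
python3 - <<'E'
from h import *
st()
E
```

```text
t 40.78 pos [ 0.6063 -0.1224  0.0566] trk [ 0.     -0.0853] th -0.0889 F [ 1.4 -0.1 -0.1] w 0.0214 ff 30.0
```

Call:
servo_tool(plan=[[0, 0, 0.02, 0, 0, 0, 10], [0, 0, 0.04, 0, 0, 0, 10], [0, 0, 0.06, 0, 0, 0, 10], [0, 0, 0.08, 0, 0, 0, 10], [0, 0, 0.1, 0, 0, 0, 10], [0, 0, 0.1, 0, 0, 0, 10]])

```text
time: 41.28
tool_pos: [0.6061, -0.1224, 0.0463]
ee_rot: [-3.14, -0.0, 1.482]
wrist_force: [1.3, -0.2, -1.5]
width: 0.0216
finger_force: 30.0
```

Call:
servo_tool(plan=[[0, 0, 0.02, 0, 0, 0, 10], [0, 0, 0.04, 0, 0, 0, 10], [0, 0, 0.06, 0, 0, 0, 10], [0, 0, 0.08, 0, 0, 0, 10], [0, 0, 0.1, 0, 0, 0, 10], [0, 0, 0.12, 0, 0, 0, 10], [0, 0, 0.14, 0, 0, 0, 10], [0, 0, 0.14, 0, 0, 0, 10]])

```text
time: 41.95
tool_pos: [0.6061, -0.1224, 0.0323]
ee_rot: [-3.141, -0.0, 1.482]
wrist_force: [0.5, 0.6, -0.1]
width: 0.0217
finger_force: 30.0
```

Call:
servo_tool(plan=[[0, 0, 0.01, 0, 0, 0, 10], [0, 0, 0.02, 0, 0, 0, 10], [0, 0, 0.03, 0, 0, 0, 10], [0, 0, 0.03, 0, 0, 0, 10]])

```text
time: 42.28
tool_pos: [0.6064, -0.1224, 0.0298]
ee_rot: [-3.141, -0.0, 1.482]
wrist_force: [0.4, 0.2, -0.1]
width: 0.021
finger_force: 30.0
```

Call:
servo_tool(plan=[[0, 0, 0.01, 0, 0, 0, 10], [0, 0, 0.02, 0, 0, 0, 10], [0, 0, 0.02, 0, 0, 0, 10]])

```text
time: 42.53
tool_pos: [0.6067, -0.1225, 0.0283]
ee_rot: [3.141, 0.0, 1.482]
wrist_force: [0.0, 1.0, 1.5]
width: 0.0213
finger_force: 30.0
```

Call:
servo_tool(plan=[[0, 0, 0.01, 0, 0, 0, 10], [0, 0, 0.02, 0, 0, 0, 10], [0, 0, 0.02, 0, 0, 0, 10]])

```text
time: 42.78
tool_pos: [0.6068, -0.1225, 0.0283]
ee_rot: [3.14, 0.0, 1.482]
wrist_force: [-4.2, 0.6, 8.5]
width: 0.0215
finger_force: 30.0
```

Call:
servo_tool(plan=[[0, 0, 0.01, 0, 0, 0, 10], [0, 0, 0.01, 0, 0, 0, 10], [0, 0, 0, 0, 0, 0, 36], [0, 0, -0.02, 0, 0, 0, 36], [0, 0, -0.02, 0, 0, 0, 36], [0, 0, -0.02, 0, 0, 0, 36], [0, 0, -0.02, 0, 0, 0, 36], [0, 0, -0.2, 0, 0, 0, 36], [0, 0, -0.4, 0, 0, 0, 36], [0, 0, -0.7, 0, 0, 0, 36], [0, 0, -1.0, 0, 0, 0, 36], [0, 0, -1.0, 0, 0, 0, 36]])

```text
time: 43.78
tool_pos: [0.6102, -0.1235, 0.1335]
ee_rot: [3.129, 0.002, 1.482]
wrist_force: [0.7, -0.7, 0.9]
width: 0.036
finger_force: 0.0
```

```bash
python3 - <<'E'
from h import *
st()
for c in("side","top"):
    cv2.imwrite(f"pics/{c}7.png",robot.snapshot(c)[:,:,::-1])
    for t in("crate1_c","pin1_head"): print(c,t,[(round(d["conf"],2),np.round(d["extent"]).astype(int).tolist()) for d in robot.find_in(t,c)])
E
```

```text
t 43.78 pos [ 0.6102 -0.1235  0.1335] trk [ 0.0041 -0.0861] th -0.0889 F [ 0.7 -0.7  0.9] w 0.036 ff 0.0
side crate1_c [(0.67, [474, 208, 30, 35])]
side pin1_head [(0.73, [352, 199, 10, 22])]
top crate1_c [(0.71, [236, 217, 75, 49]), (0.67, [471, 322, 29, 30])]
top pin1_head [(0.66, [299, 136, 80, 24])]
```

```bash
python3 - <<'E'
import cv2,numpy as np
for c,bs in(("top",dict(L=(349,320),R=(471,322))),("side",dict(L=(403,270),R=(474,209)))):
    for k in(3,6,7):
        a=cv2.imread(f"pics/{c}0.png").astype(int);b=cv2.imread(f"pics/{c}{k}.png")
        if b is None: continue
        print(c,k,{n:round(float(abs(a-b)[v-18:v+18,u-18:u+18].mean()),1) for n,(u,v) in bs.items()})
E
```

```text
top 3 {'L': 53.8, 'R': 19.1}
top 6 {'L': 18.2, 'R': 18.6}
top 7 {'L': 45.5, 'R': 17.4}
side 3 {'L': 28.4, 'R': 26.4}
side 6 {'L': 7.7, 'R': 7.8}
side 7 {'L': 5.0, 'R': 4.4}
```

Both pins are seated, and the crates are unchanged in the side view. Next is the right-hand crate, bound for wagon B.

```bash
python3 - <<'E'
from h import *
st(); print(F["c2"],F["c1"])
plan([(.4446,-.2947,.125,np.pi/2+F["c2"][2]-np.pi)])
E
```

```text
t 44.08 pos [ 0.6053 -0.1221  0.1235] trk [-0.001  -0.0852] th -0.0889 F [ 0.2  0.1 -0.2] w 0.036 ff 0.0
[ 0.4446482  -0.29470693  0.30120542  0.04330291] [ 0.4451602  -0.0773161  -0.08963433  0.03876662]
[-0.931, -0.724, -0.008] az 0 rows 4
[-0.931, -0.724, -0.008] az 0.752 rows 11
-- at [0.4446, -0.2947, 0.125, -1.2696]
```

Call:
servo_tool(plan=[[-0.3, -0.24, 0, 0, 0, 0, 60], [-0.6, -0.47, 0, 0, 0, 0, 60], [-0.931, -0.724, 0, 0, 0, 0, 60], [-0.931, -0.724, 0, 0, 0, 0, 60]])

```text
time: 44.42
tool_pos: [0.5213, -0.2131, 0.1242]
ee_rot: [-3.136, 0.002, 1.476]
wrist_force: [2.2, 0.4, -0.1]
width: 0.0585
finger_force: 0.0
```

Call:
servo_tool(plan=[[-0.3, -0.24, 0, 0, 0, 0.08, 60], [-0.6, -0.47, 0, 0, 0, 0.16, 60], [-0.931, -0.724, 0, 0, 0, 0.24, 60], [-0.931, -0.724, 0, 0, 0, 0.32, 60], [-0.931, -0.724, 0, 0, 0, 0.4, 60], [-0.931, -0.724, 0, 0, 0, 0.48, 60], [-0.931, -0.724, 0, 0, 0, 0.56, 60], [-0.931, -0.724, 0, 0, 0, 0.64, 60], [-0.931, -0.724, 0, 0, 0, 0.72, 60], [-0.931, -0.724, 0, 0, 0, 0.752, 60], [-0.931, -0.724, 0, 0, 0, 0.752, 60], [-0.931, -0.724, 0, 0, 0, 0.752, 60]])

```text
time: 45.42
tool_pos: [0.4455, -0.2945, 0.1248]
ee_rot: [-3.14, 0.001, 0.302]
wrist_force: [-0.3, 0.9, -0.7]
width: 0.0599
finger_force: 0.0
```

```bash
python3 - <<'E'
from h import *
o=st(); p=o["tool_pos"]; print(o["joint_positions"].round(2))
plan([(.4446,-.2947,.03,np.pi/2+F["c2"][2]-np.pi)])
s=robot.snapshot("side")[:,:,::-1].copy(); t=robot.snapshot("top")[:,:,::-1].copy()
for c in("side","top"): print([(round(d["conf"],2),np.round(d["extent"]).astype(int).tolist()) for d in robot.find_in("crate1_c",c)])
cv2.imwrite("pics/z11.png",s); cv2.imwrite("pics/top8.png",t)
E
```

```text
t 45.42 pos [ 0.4455 -0.2945  0.1248] trk [-0.1447 -0.2712] th -1.2684 F [-0.3  0.9 -0.7] w 0.0599 ff 0.0
[-0.69  0.07  1.5   0.    1.57  0.58]
[-0.009, -0.001, 0.948] az 0.001 rows 4
-- at [0.4446, -0.2947, 0.03, -1.2696]
[(0.6, [474, 207, 30, 33]), (0.45, [235, 283, 84, 65])]
[(0.74, [234, 216, 78, 46]), (0.5, [299, 136, 80, 26]), (0.19, [252, 310, 77, 70])]
```

View pics/z11.png

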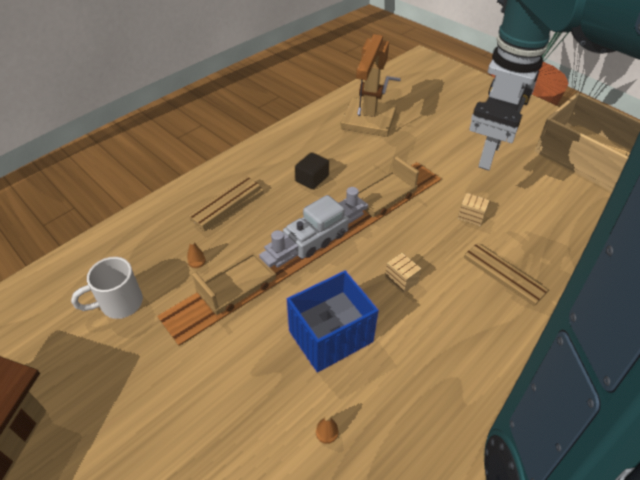

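The side view shows both pins upright with heads at (278,243) and (352,198), both wagons up against the loco, and crates at (474,209) and (403,270) unmoved. Descend on the right-hand crate.

Call:
servo_tool(plan=[[-0.009, 0, 0.3, 0, 0, 0, 60], [-0.009, 0, 0.6, 0, 0, 0, 60], [-0.009, 0, 0.9, 0, 0, 0, 60], [-0.009, 0, 0.95, 0, 0, 0, 60], [-0.009, 0, 0.95, 0, 0, 0, 60]])

```text
time: 46.03
tool_pos: [0.4431, -0.2939, 0.0284]
ee_rot: [-3.136, 0.003, 0.301]
wrist_force: [0.2, -0.4, -0.1]
width: 0.0604
finger_force: 0.0
```

Call:
servo_tool(plan=[[0, 0, 0.1, 0, 0, 0, 60], [0, 0, 0.2, 0, 0, 0, 60], [0, 0, 0.3, 0, 0, 0, 60], [0, 0, 0.4, 0, 0, 0, 60], [0, 0, 0.4, 0, 0, 0, 60]])

```text
time: 46.45
tool_pos: [0.4436, -0.2943, -0.0113]
ee_rot: [-3.138, 0.002, 0.301]
wrist_force: [-0.5, -0.5, -0.1]
width: 0.0597
finger_force: 0.0
```

Call:
servo_tool(plan=[[0, 0, 0, 0, 0, 0, 25], [0, 0, 0, 0, 0, 0, 25], [0, 0, 0, 0, 0, 0, 25], [0, 0, 0, 0, 0, 0, 25], [0, 0, 0, 0, 0, 0, 25], [0, 0, 0, 0, 0, 0, 25], [0, 0, 0, 0, 0, 0, 25], [0, 0, 0, 0, 0, 0, 25]])

```text
time: 47.12
tool_pos: [0.4454, -0.2958, -0.0084]
ee_rot: [3.14, -0.001, 0.301]
wrist_force: [0.1, -0.4, 3.2]
width: 0.036
finger_force: 29.9
```

```bash
python3 - <<'E'
from h import *
st()
E
```

```text
t 47.12 pos [ 0.4454 -0.2958 -0.0084] trk [-0.1447 -0.2724] th -1.2702 F [ 0.1 -0.4  3.2] w 0.036 ff 29.9
```

Call:
servo_tool(plan=[[0, 0, -0.1, 0, 0, 0, 25], [0, 0, -0.4, 0, 0, 0, 25], [0, 0, -0.7, 0, 0, 0, 25], [0, 0, -1.0, 0, 0, 0, 25], [0, 0, -1.0, 0, 0, 0, 25], [0, 0, -1.0, 0, 0, 0, 25]])

```text
time: 47.62
tool_pos: [0.4461, -0.2962, 0.0935]
ee_rot: [3.138, -0.003, 0.301]
wrist_force: [0.0, -0.4, -1.2]
width: 0.036
finger_force: 29.9
```

```bash
python3 - <<'E'
from h import *
st(); a=tp(0,-.173,0)
plan([(*a[:2],.1,F["tr"][2]-np.pi/2)])
E
```

```text
t 47.62 pos [ 0.4461 -0.2962  0.0935] trk [-0.144  -0.2728] th -1.27 F [ 0.  -0.4 -1.2] w 0.036 ff 29.9
[0.856, -0.188, -0.032] az 0 rows 4
[0.856, -0.188, -0.032] az 0.249 rows 5
-- at [0.5984, -0.2097, 0.1, -1.6604]
```

Call:
servo_tool(plan=[[0.3, -0.06, -0.03, 0, 0, 0, 25], [0.6, -0.13, -0.03, 0, 0, 0, 25], [0.856, -0.188, -0.03, 0, 0, 0, 25], [0.856, -0.188, -0.03, 0, 0, 0, 25]])

```text
time: 47.95
tool_pos: [0.523, -0.2487, 0.0914]
ee_rot: [-3.137, 0.0, 0.305]
wrist_force: [-0.7, -0.7, -1.1]
width: 0.0358
finger_force: 29.9
```

Call:
servo_tool(plan=[[0.3, -0.06, -0.03, 0, 0, 0.07, 25], [0.6, -0.13, -0.03, 0, 0, 0.14, 25], [0.856, -0.188, -0.03, 0, 0, 0.2, 25], [0.856, -0.188, -0.03, 0, 0, 0.249, 25], [0.856, -0.188, -0.03, 0, 0, 0.249, 25], [0.856, -0.188, -0.03, 0, 0, 0.249, 25], [0.856, -0.188, -0.03, 0, 0, 0.249, 25], [0.856, -0.188, -0.03, 0, 0, 0.249, 25]])

```text
time: 48.62
tool_pos: [0.5962, -0.2093, 0.0964]
ee_rot: [-3.141, 0.001, -0.091]
wrist_force: [-0.2, 0.6, -0.5]
width: 0.036
finger_force: 29.9
```

```bash
python3 - <<'E'
from h import *
st(); a=tp(0,-.173,0)
plan([(*a[:2],.024,F["tr"][2]-np.pi/2)])
E
```

```text
t 48.62 pos [ 0.5962 -0.2093  0.0964] trk [-0.0022 -0.1728] th -1.6613 F [-0.2  0.6 -0.5] w 0.036 ff 29.9
[0.022, 0.002, 0.724] az -0.001 rows 3
-- at [0.5984, -0.2097, 0.024, -1.6604]
```

Call:
servo_tool(plan=[[0.022, 0, 0.2, 0, 0, 0, 25], [0.022, 0, 0.4, 0, 0, 0, 25], [0.022, 0, 0.6, 0, 0, 0, 25], [0.022, 0, 0.7, 0, 0, 0, 25], [0.022, 0, 0.7, 0, 0, 0, 25], [0.022, 0, 0.7, 0, 0, 0, 25], [0.022, 0, 0.7, 0, 0, 0, 25], [0.022, 0, 0.7, 0, 0, 0, 25], [0.022, 0, 0.7, 0, 0, 0, 25]])

```text
time: 49.37
tool_pos: [0.6005, -0.2094, 0.0287]
ee_rot: [3.141, -0.003, -0.09]
wrist_force: [0.1, -0.3, -1.3]
width: 0.036
finger_force: 29.9
```

```bash
python3 - <<'E'
from h import *
st(); a=tp(0,-.173,0)
plan([(*a[:2],.015,F["tr"][2]-np.pi/2)])
E
```

```text
t 49.37 pos [ 0.6005 -0.2094  0.0287] trk [ 0.002  -0.1725] th -1.6613 F [ 0.1 -0.3 -1.3] w 0.036 ff 29.9
[-0.02, 0.005, 0.137] az -0.001 rows 2
-- at [0.5984, -0.2097, 0.015, -1.6604]
```

Call:
servo_tool(plan=[[-0.005, 0, 0.04, 0, 0, 0, 25], [-0.005, 0, 0.08, 0, 0, 0, 25], [-0.005, 0, 0.11, 0, 0, 0, 25], [-0.005, 0, 0.11, 0, 0, 0, 25], [-0.005, 0, 0.11, 0, 0, 0, 25]])

```text
time: 49.78
tool_pos: [0.5986, -0.2087, 0.0153]
ee_rot: [-3.141, 0.001, -0.09]
wrist_force: [-0.1, 0.6, -0.6]
width: 0.0358
finger_force: 29.9
```

Call:
servo_tool(plan=[[0, 0, 0.01, 0, 0, 0, 25], [0, 0, 0.02, 0, 0, 0, 25], [0, 0, 0.02, 0, 0, 0, 25]])

```text
time: 50.03
tool_pos: [0.5989, -0.2088, 0.0138]
ee_rot: [-3.141, 0.0, -0.09]
wrist_force: [-0.1, 0.1, -1.3]
width: 0.0357
finger_force: 29.9
```

```bash
python3 - <<'E'
from h import *
st()
E
```

```text
t 50.03 pos [ 0.5989 -0.2088  0.0138] trk [ 0.0005 -0.1721] th -1.6613 F [-0.1  0.1 -1.3] w 0.0357 ff 29.9
```

Call:
servo_tool(plan=[[0, 0, 0.01, 0, 0, 0, 25], [0, 0, 0.015, 0, 0, 0, 25], [0, 0, 0.015, 0, 0, 0, 25], [0, 0, 0.015, 0, 0, 0, 25]])

```text
time: 50.37
tool_pos: [0.5991, -0.2089, 0.0137]
ee_rot: [3.141, -0.001, -0.09]
wrist_force: [-2.7, 1.4, 4.9]
width: 0.0359
finger_force: 29.9
```

Call:
servo_tool(plan=[[0, 0, 0.005, 0, 0, 0, 25], [0, 0, 0, 0, 0, 0, 54], [0, 0, 0, 0, 0, 0, 54], [0, 0, 0, 0, 0, 0, 54], [0, 0, 0, 0, 0, 0, 54], [0, 0, -0.1, 0, 0, 0, 54], [0, 0, -0.2, 0, 0, 0, 54], [0, 0, -0.4, 0, 0, 0, 54], [0, 0, -0.7, 0, 0, 0, 54], [0, 0, -0.95, 0, 0, 0, 54], [0, 0, -0.95, 0, 0, 0, 54], [0, 0, -0.95, 0, 0, 0, 54]])

```text
time: 51.37
tool_pos: [0.6008, -0.2097, 0.1112]
ee_rot: [3.139, -0.006, -0.09]
wrist_force: [0.4, -0.3, 0.2]
width: 0.0541
finger_force: 0.0
```

```bash
python3 - <<'E'
from h import *
st(); robot.snapshot("side"); print([(round(d["conf"],2),np.round(d["extent"]).astype(int).tolist()) for d in robot.find_in("crate1_c","side")])
print("predicted crate px", proj("side",[tp(0,-.173,.042)]).round())
s=robot.snapshot("side")[:,:,::-1].astype(int); print("L diff",abs(s-cv2.imread("pics/side0.png"))[252:288,385:421].mean())
plan([(F["c1"][0],F["c1"][1],.105,F["tr"][2]-np.pi/2)])
E
```

```text
t 51.37 pos [ 0.6008 -0.2097  0.1112] trk [ 0.0023 -0.1728] th -1.6612 F [ 0.4 -0.3  0.2] w 0.0541 ff 0.0
[(0.56, [384, 182, 33, 35])]
predicted crate px [[383. 184.]]
L diff 4.4943415637860085
[-0.821, -0.584, 0.005] az 0 rows 4
[-0.821, -0.584, 0.005] az -0.001 rows 4
-- at [0.4452, -0.0773, 0.105, -1.6604]
```

Crate B touched down at the expected deck height, and its detected pixel (384,182) matches the prediction (383,184). On to the left-hand crate.

Call:
servo_tool(plan=[[-0.3, -0.2, 0, 0, 0, 0, 60], [-0.6, -0.42, 0, 0, 0, 0, 60], [-0.821, -0.584, 0, 0, 0, 0, 60], [-0.821, -0.584, 0, 0, 0, 0, 60]])

```text
time: 51.85
tool_pos: [0.5177, -0.1395, 0.1048]
ee_rot: [-3.138, 0.007, -0.088]
wrist_force: [0.3, 1.0, -0.5]
width: 0.0601
finger_force: 0.0
```

Call:
servo_tool(plan=[[-0.3, -0.2, 0, 0, 0, 0, 60], [-0.6, -0.42, 0, 0, 0, 0, 60], [-0.821, -0.584, 0, 0, 0, 0, 60], [-0.821, -0.584, 0, 0, 0, 0, 60], [-0.821, -0.584, 0, 0, 0, 0, 60], [-0.821, -0.584, 0, 0, 0, 0, 60], [-0.821, -0.584, 0, 0, 0, 0, 60]])

```text
time: 52.43
tool_pos: [0.4468, -0.0785, 0.1072]
ee_rot: [3.141, 0.0, -0.091]
wrist_force: [1.0, 0.0, 1.0]
width: 0.06
finger_force: 0.0
```

```bash
python3 - <<'E'
from h import *
st(); s=robot.snapshot("side")[:,:,::-1].astype(int); print("L diff",abs(s-cv2.imread("pics/side0.png"))[252:288,385:421].mean())
print([(round(d["conf"],2),np.round(d["extent"]).astype(int).tolist()) for d in robot.find_in("crate1_c","side")])
plan([(F["c1"][0],F["c1"][1],.02,F["tr"][2]-np.pi/2)])
E
```

```text
t 52.43 pos [ 0.4468 -0.0785  0.1072] trk [-0.1628 -0.0559] th -1.662 F [1. 0. 1.] w 0.06 ff 0.0
L diff 9.088991769547325
[(0.71, [329, 430, 27, 26]), (0.67, [110, 287, 69, 57])]
[-0.016, -0.01, 0.872] az -0.001 rows 4
-- at [0.4452, -0.0773, 0.02, -1.6604]
```

Call:
servo_tool(plan=[[-0.016, -0.01, 0.3, 0, 0, 0, 60], [-0.016, -0.01, 0.6, 0, 0, 0, 60], [-0.016, -0.01, 0.8, 0, 0, 0, 60], [-0.016, -0.01, 0.87, 0, 0, 0, 60], [-0.016, -0.01, 0.87, 0, 0, 0, 60]])

```text
time: 52.95
tool_pos: [0.443, -0.0765, 0.0182]
ee_rot: [-3.141, 0.005, -0.091]
wrist_force: [-0.1, -0.5, 0.7]
width: 0.06
finger_force: 0.0
```

Call:
servo_tool(plan=[[0, 0, 0.1, 0, 0, 0, 60], [0, 0, 0.2, 0, 0, 0, 60], [0, 0, 0.29, 0, 0, 0, 60], [0, 0, 0.29, 0, 0, 0, 60], [0, 0, 0.29, 0, 0, 0, 60], [0, 0, 0.29, 0, 0, 0, 60]])

```text
time: 53.45
tool_pos: [0.4449, -0.0767, -0.0082]
ee_rot: [3.142, -0.001, -0.09]
wrist_force: [0.6, 0.4, -0.1]
width: 0.0599
finger_force: 0.0
```

Call:
servo_tool(plan=[[0, 0, 0, 0, 0, 0, 25], [0, 0, 0, 0, 0, 0, 25], [0, 0, 0, 0, 0, 0, 25], [0, 0, 0, 0, 0, 0, 25], [0, 0, 0, 0, 0, 0, 25], [0, 0, 0, 0, 0, 0, 25], [0, 0, 0, 0, 0, 0, 25], [0, 0, 0, 0, 0, 0, 25]])

```text
time: 54.12
tool_pos: [0.4447, -0.0767, -0.0082]
ee_rot: [3.141, -0.001, -0.09]
wrist_force: [-0.2, -0.3, 2.5]
width: 0.0355
finger_force: 30.0
```

```bash
python3 - <<'E'
from h import *
st()
E
```

```text
t 54.12 pos [ 0.4447 -0.0767 -0.0082] trk [-0.1649 -0.0543] th -1.6613 F [-0.2 -0.3  2.5] w 0.0355 ff 30.0
```

Call:
servo_tool(plan=[[0, 0, -0.1, 0, 0, 0, 25], [0, 0, -0.4, 0, 0, 0, 25], [0, 0, -0.7, 0, 0, 0, 25], [0, 0, -1.0, 0, 0, 0, 25], [0, 0, -1.0, 0, 0, 0, 25], [0, 0, -1.0, 0, 0, 0, 25]])

```text
time: 54.62
tool_pos: [0.446, -0.077, 0.094]
ee_rot: [3.141, -0.005, -0.09]
wrist_force: [-0.8, 0.3, -0.8]
width: 0.0355
finger_force: 30.0
```

```bash
python3 - <<'E'
from h import *
st(); a=tp(0,.173,0); m=tp(0,0,0)
plan([(.445,-.077,.115,F["tr"][2]-np.pi/2),(*a[:2],.115,F["tr"][2]-np.pi/2)])
E
```

```text
t 54.62 pos [ 0.446 -0.077  0.094] trk [-0.1636 -0.0545] th -1.6612 F [-0.8  0.3 -0.8] w 0.0355 ff 30.0
[-0.01, 0.001, -0.21] az -0.0 rows 2
-- at [0.445, -0.077, 0.115, -1.6604]
[0.549, -0.759, 0.0] az 0 rows 4
[0.549, -0.759, 0.0] az 0 rows 4
[0.549, -0.759, 0.0] az -0.0 rows 4
-- at [0.6294, 0.1349, 0.115, -1.6604]
```

Call:
servo_tool(plan=[[0, 0, -0.2, 0, 0, 0, 25], [0.2, -0.25, -0.22, 0, 0, 0, 25], [0.4, -0.5, -0.22, 0, 0, 0, 25], [0.545, -0.759, -0.22, 0, 0, 0, 25], [0.545, -0.759, -0.22, 0, 0, 0, 25]])

```text
time: 55.03
tool_pos: [0.5065, -0.0022, 0.1114]
ee_rot: [-3.139, 0.003, -0.086]
wrist_force: [-1.1, -1.1, -0.5]
width: 0.0359
finger_force: 30.0
```

Call:
servo_tool(plan=[[0.25, -0.35, 0, 0, 0, 0, 25], [0.5, -0.7, 0, 0, 0, 0, 25], [0.545, -0.759, 0, 0, 0, 0, 25], [0.545, -0.759, 0, 0, 0, 0, 25]])

```text
time: 55.37
tool_pos: [0.5665, 0.0663, 0.1111]
ee_rot: [3.141, 0.004, -0.087]
wrist_force: [-1.2, -0.7, -1.0]
width: 0.0359
finger_force: 30.0
```

Call:
servo_tool(plan=[[0.25, -0.35, 0, 0, 0, 0, 25], [0.5, -0.7, 0, 0, 0, 0, 25], [0.545, -0.759, 0, 0, 0, 0, 25], [0.545, -0.759, 0, 0, 0, 0, 25], [0.545, -0.759, 0, 0, 0, 0, 25], [0.545, -0.759, 0, 0, 0, 0, 25], [0.545, -0.759, 0, 0, 0, 0, 25], [0.545, -0.759, 0, 0, 0, 0, 25]])

```text
time: 56.03
tool_pos: [0.6273, 0.134, 0.114]
ee_rot: [3.141, -0.0, -0.092]
wrist_force: [0.4, -0.3, -0.3]
width: 0.0359
finger_force: 30.0
```

```bash
python3 - <<'E'
from h import *
st(); a=tp(0,.173,0)
plan([(*a[:2],.028,F["tr"][2]-np.pi/2)])
E
```

```text
t 56.03 pos [0.6273 0.134  0.114 ] trk [-0.002   0.1719] th -1.6629 F [ 0.4 -0.3 -0.3] w 0.0359 ff 30.0
[0.02, -0.011, 0.86] az -0.002 rows 4
-- at [0.6294, 0.1349, 0.028, -1.6604]
```

Rest height is reading -0.0082 + 0.022 = 0.0138. Descend to about 0.026, let it settle, then finish.

Call:
servo_tool(plan=[[0.02, -0.011, 0.2, 0, 0, 0, 25], [0.02, -0.011, 0.4, 0, 0, 0, 25], [0.02, -0.011, 0.6, 0, 0, 0, 25], [0.02, -0.011, 0.8, 0, 0, 0, 25], [0.02, -0.011, 0.86, 0, 0, 0, 25], [0.02, -0.011, 0.86, 0, 0, 0, 25], [0.02, -0.011, 0.86, 0, 0, 0, 25], [0.02, -0.011, 0.86, 0, 0, 0, 25], [0.02, -0.011, 0.86, 0, 0, 0, 25], [0.02, -0.011, 0.86, 0, 0, 0, 25], [0.02, -0.011, 0.86, 0, 0, 0, 25], [0.02, -0.011, 0.86, 0, 0, 0, 25]])

```text
time: 57.03
tool_pos: [0.6304, 0.1364, 0.0282]
ee_rot: [-3.141, -0.001, -0.09]
wrist_force: [0.6, 1.1, -1.1]
width: 0.0357
finger_force: 30.0
```

```bash
python3 - <<'E'
from h import *
st()
E
```

```text
t 57.03 pos [0.6304 0.1364 0.0282] trk [0.0008 0.1746] th -1.6612 F [ 0.6  1.1 -1.1] w 0.0357 ff 30.0
```

Call:
servo_tool(plan=[[-0.005, 0.01, 0.04, 0, 0, 0, 25], [-0.005, 0.01, 0.08, 0, 0, 0, 25], [-0.005, 0.01, 0.11, 0, 0, 0, 25], [-0.005, 0.01, 0.12, 0, 0, 0, 25], [-0.005, 0.01, 0.12, 0, 0, 0, 25]])

```text
time: 57.45
tool_pos: [0.6288, 0.1353, 0.0145]
ee_rot: [3.141, 0.002, -0.091]
wrist_force: [-0.1, 0.0, -0.9]
width: 0.0359
finger_force: 30.0
```

Call:
servo_tool(plan=[[0, 0, 0.01, 0, 0, 0, 25], [0, 0, 0.02, 0, 0, 0, 25], [0, 0, 0.03, 0, 0, 0, 25], [0, 0, 0.03, 0, 0, 0, 25]])

```text
time: 57.78
tool_pos: [0.6297, 0.1354, 0.0138]
ee_rot: [-3.141, -0.001, -0.09]
wrist_force: [-2.2, -0.5, 4.5]
width: 0.0357
finger_force: 30.0
```

```bash
python3 - <<'E'
from h import *
st()
E
```

```text
t 57.78 pos [0.6297 0.1354 0.0138] trk [0.0002 0.1735] th -1.6612 F [-2.2 -0.5  4.5] w 0.0357 ff 30.0
```

Down on the deck at 0.0138. Release, rise, and move clear of the top view.

Call:
servo_tool(plan=[[0, 0, 0, 0, 0, 0, 54], [0, 0, -0.01, 0, 0, 0, 54], [0, 0, -0.01, 0, 0, 0, 54], [0, 0, -0.01, 0, 0, 0, 54], [0, 0, -0.1, 0, 0, 0, 54], [0, 0, -0.2, 0, 0, 0, 54], [0, 0, -0.4, 0, 0, 0, 54], [0, 0, -0.7, 0, 0, 0, 54], [0, 0, -0.98, 0, 0, 0, 54], [0, 0, -0.98, 0, 0, 0, 54], [0, 0, -0.98, 0, 0, 0, 54]])

```text
time: 58.7
tool_pos: [0.6315, 0.1357, 0.1147]
ee_rot: [-3.14, -0.007, -0.09]
wrist_force: [0.8, -0.5, 0.0]
width: 0.0543
finger_force: 0.0
```

Call:
servo_tool(plan=[[-0.3, -0.3, -0.3, 0, 0, 0, 54], [-0.6, -0.6, -0.3, 0, 0, 0, 54], [-0.95, -0.95, -0.3, 0, 0, 0, 54], [-0.95, -0.95, -0.3, 0, 0, 0, 54]])

```text
time: 59.03
tool_pos: [0.54, 0.2418, 0.1401]
ee_rot: [-3.14, 0.003, -0.087]
wrist_force: [-0.0, 0.1, -0.3]
width: 0.0538
finger_force: 0.0
```

Call:
servo_tool(plan=[[-0.3, -0.3, 0, 0, 0, 0, 54], [-0.6, -0.6, 0, 0, 0, 0, 54], [-0.95, -0.95, 0, 0, 0, 0, 54], [-0.95, -0.95, 0, 0, 0, 0, 54], [-0.95, -0.95, 0, 0, 0, 0, 54]])

```text
time: 59.45
tool_pos: [0.4546, 0.3435, 0.1392]
ee_rot: [3.141, 0.002, -0.086]
wrist_force: [0.2, -0.5, 0.0]
width: 0.0537
finger_force: 0.0
```

```bash
python3 - <<'E'
from h import *
st()
t=robot.snapshot("top")[:,:,::-1]; s=robot.snapshot("side")[:,:,::-1]
G=(0,255,0)
L=[(T(F["tr"],rect(.028,.054,.022,0,k*.173)),G) for k in(1,-1)]
a=crop("top",t[:,:,::-1],(140,100,500,280),2.2,L)
b=crop("side",s[:,:,::-1],(60,130,480,350),1.9,L)
o=np.zeros((a.shape[0]+200,800,3),np.uint8);o=np.zeros((600,800,3),np.uint8)
a=cv2.resize(a,(500,250));b=cv2.resize(b,(668,350));o[:250,:500]=a;o[250:600,:668]=b
o[:250,500:800]=cv2.resize(t,(300,225))[:225][:225].repeat(1,0) if False else cv2.resize(t,(300,250))
cv2.imwrite("pics/z12.png",o)
E
```

```text
t 59.45 pos [0.4546 0.3435 0.1392] trk [-0.1927  0.3651] th -1.6563 F [ 0.2 -0.5  0. ] w 0.0537 ff 0.0
```

View pics/z12.png

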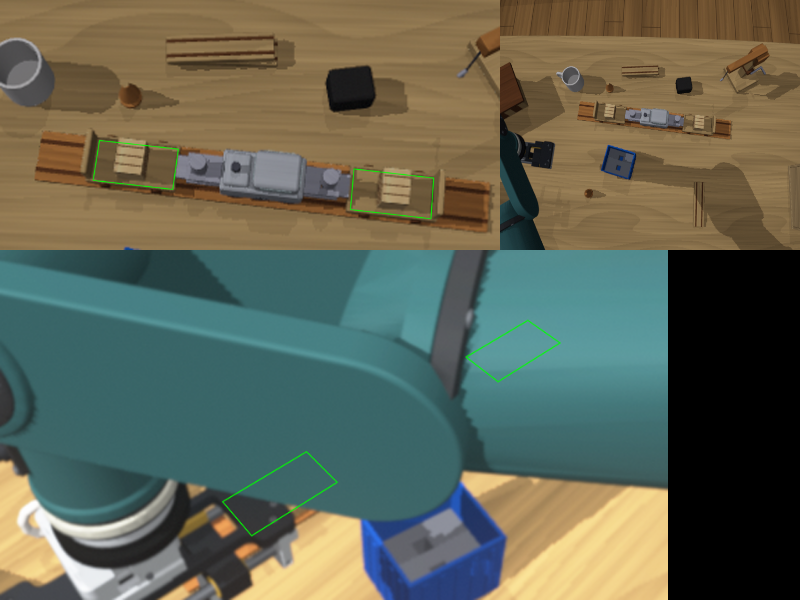

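The top view shows a crate on each deck and both pins in place, with the bystanders undisturbed. A quick numeric check of how well the crates are centred:

```bash
python3 - <<'E'
from h import *
print(proj("top",[tp(0,.173,.062),tp(0,-.173,.062)]).round(1))
t=robot.snapshot("top"); 
for d in robot.find_in("crate1_c","top"): print(round(d["conf"],2),np.round(d["extent"],1))
g=cv2.cvtColor(t,cv2.COLOR_RGB2GRAY)
for k in(1,-1):  # compare crate top outline: best shift of bright mask
    best=None
    m0=cv2.inRange(g,165,255)
    for dx in np.arange(-.008,.0081,.001):
        for dy in np.arange(-.008,.0081,.001):
            q=np.zeros_like(g); cv2.fillPoly(q,[np.round(proj("top",T(F["tr"],rect(.023,.018,.062,dx,k*.173+dy)))*8).astype(int)],255,shift=3)
            r=cv2.dilate(q,np.ones((7,7)))
            s=g[q>0].mean()-g[(r>0)&(q==0)].mean()
            if best is None or s>best[0]: best=(s,dx,dy)
    print(k,best)
E
```

```text
[[234.  212.3]
 [426.1 234. ]]
0.79 [422.8 235.5  23.3  29.8]
1 (np.float64(55.304939921343674), np.float64(0.0010000000000000009), np.float64(0.002999999999999999))
-1 (np.float64(46.446779038718276), np.float64(0.0010000000000000009), np.float64(0.002999999999999999))
```

Both crates are centred across the decks to within 1 mm (5 mm margin), so I'm handing in.

```bash
python3 -c "
from bench import robot
print(robot.close_job())"
```

```text
the job is handed in; nothing more can be done
None
```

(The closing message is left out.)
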